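# Rock the pinball bin to fill the sorting tray

## Task

Lay the plunger rod that is in the way on the black rubber mat, then set the wooden tray flat on the bench, squarely and close in front of the plywood stand, under the bin's sloping front. Rock the heavy steel bin forward on its front base edge, without lifting it off the stand, until all four pinballs have rolled into the tray, then rock it back to stand upright where it was. Leave the tray there with the balls in it, and do not disturb the other parts on the bench.

Things in the scene. Friction and masses are not known exactly. Their poses are not given: they have to be found in the camera images.
- stand: plywood stand fixed to the bench, 80 mm high, 150 mm in x, from y = -18 mm (pouring face) to +120 mm; pours towards its -y. Origin on the bench right below the bin's rocking line. Stops 14 mm high at x = +/-61, y = -18 to -9 mm hold the bin's skid bar. Tray's place: its centre at x = 0 (+/-40), y = -100 mm (-93 touches, -140 is farthest), yaw as the stand, tab away from the stand.
- bin_edge (a point): middle of the 16 mm round front skid bar (along the bin's x) on which the loose 1.4 to 2.2 kg steel bin rocks, at the stand's x = y = 0, 8 mm above its top. z up, -y to the pouring front. Bin from here: x +/-52, back wall y 100, walls up to z 102, front lip y -59, z 69 mm. Front slopes 50 deg: balls roll out when rocked (top to -y) 55 to 68 deg; it balances near 45 and meets the stand at 72.
- bin_bar (a point): centre of the bin's round steel grip bar, 10 mm diameter, 80 mm free length, along the bin's x, 35 mm clear behind the back wall; y = +140, z = +92 mm from bin_edge in the bin's axes, 180 mm above the bench. Being round, it can turn between gripping fingers while the bin rocks. Rocked 65 deg, the bin's lip is 64 mm above the bench and 88 mm out from the rocking line.
- tray_center (a point): centre of the wooden tray with cork floor, half-way up its walls (19 mm above its underside). Outside 130 mm in x, 150 mm in y, 38 mm high, walls 9 mm, floor 6 mm, 0.3 kg, loose. Axes: z up, -y towards its tab.
- tray_tab (a point): grip point on the tray's steel tab: an upright plate 60 mm wide in the tray's x and 12 mm thick in y, rising from the middle of the tray's -y wall from 35 to 75 mm above the bench. The point is 58 mm above the tray's underside, at y = -69 mm from the tray's centre.
- mat_top (a point): centre of the top face of the black rubber mat fixed on the bench, 150 mm (x) by 80 mm (y), 3 mm thick
- plunger_mid (a point): middle of the plunger rod lying on the bench where the tray must go, on the rod's axis, 12 mm above its underside. Steel rod 12 mm diameter along its own x, 130 mm long, 90 g; black rubber tip of 24 mm diameter at x = 47 to 65 mm, 24 mm square plate at x = -50 mm.
- ball0_center (a point): centre of a steel pinball, 27 mm diameter, 80 g; starts in the bin
- ball1_center (a point): centre of a steel pinball, 27 mm diameter, 80 g; starts in the bin
- ball2_center (a point): centre of a steel pinball, 27 mm diameter, 80 g; starts in the bin
- ball3_center (a point): centre of a steel pinball, 27 mm diameter, 80 g; starts in the bin
- bat_a: bystander, to be left alone: a red plastic flipper bat, 84 mm long, 22 mm wide, 28 mm high, lying beside the place where the tray goes; origin at its underside
- bat_b: bystander, to be left alone: a second, identical red flipper bat, 84 mm long, beyond the stand; origin at its underside
- coil: bystander, to be left alone: a copper-wound coil spool standing upright, 34 mm diameter, 48 mm high, on the other side of the place where the tray goes; origin at its underside
- spinner: bystander, to be left alone: a yellow nylon spinner target upright in a steel bracket, base 55 x 34 mm, 54 mm high; origin at its underside
- screwdriver: bystander, to be left alone: a screwdriver lying flat along its x, 180 mm long
- bumper_cap: bystander, to be left alone: a white plastic bumper cap, 76 mm diameter, 22 mm high; origin at its underside
Not all that is in view belongs to the job. What is meant by the part that bears tray_center is not blue or pink, and is the larger of those in its own colour.

How it is judged:
By the outcome, as a careful person would: the job done as asked, in the order asked, and still so for the second after the job is handed in, with the robot touching nothing.
It also fails if it takes over 72 s, if anything falls off the work surface, if the arm or the gripper's body presses on something with over 40 N, if the wrist force passes 120 N, or if a joint passes its speed limit or range.

## Robot

A 7-joint arm with a two-finger parallel gripper is mounted at the origin on the work surface. World frame = base frame: x ahead of the robot, y to its left, z up, the work surface at z = 0. Lengths are in m, angles in degrees, forces in N, time in s.
With the tool pointing down it reaches from about 0.425 to 0.875 m from the base axis. Payload 4.7 kg.
Tool frame: the origin (TCP) lies midway between the tips of the shut fingers; the grasp point (between the pads) lies env.grip_point_offset behind it (env.grip_point_offset is the distance from the TCP to the grasp point, in m); x points along the fingers, y is the direction in which the jaws open and shut, and the axes are right-handed (so a half turn about x gives the same grasp; the last joint's range is limited). The gripper opens to 87 mm and grips with 3 to 60 N. Pads are 19 mm wide; open, the fingers measure 117 mm over their backs; the gripper's body (75 mm by 190 mm) begins 51 mm behind the grasp point.
Start: joints at [-66.114, 18.392, -4.016, 83.108, 1.295, 78.541, -3.26], TCP at [0.255, 0.598, 0.188] pointing down, gripper open.
Joint ranges: [-163.93, 163.93], [-17.29, 119.83], [-79.2, 71.16], [3.27, 140.29], [-89.18, 269.18], [5.43, 117.66], [-154.24, 154.24]. Speed limits (degrees/s): [147.25, 147.25, 180, 180, 180, 180, 180].

## Interface

Orientations are given as [roll, pitch, yaw] about the fixed x, y, z axes, in that order (R = Rz(yaw) Ry(pitch) Rx(roll)).
In Python, from cell import readout, read_camera, camera_params, sign_off, spot_in, pinpoint, env gives the robot as it stands.
- The arm moves only by the shell command python3 -m pendant 'ROWS' [OPENING] [FORCE]. ROWS is a JSON object of lists of equal length, an entry for each row: "xyz": the shift along the world's x, y, z in m, a list of three; "turn": the turn about the world's z in rad. A call has 1 to 10 rows; each row shifts and turns the pose as measured when the row begins; what a row does not reach is not made up. A row lasts 1/8 s, in which the tool goes at most 62.5 mm and 10.7 degrees, less where a joint would pass 70% of its speed; a pose out of reach is approached as far as the arm can. A call is refused whole if a number of a shift passes 0.0625 or a number of a turn 0.188, either way. A call with a gripper value outside its range is refused whole. OPENING is the opening, from 0 (shut) to 1 (fully open), set as the call begins (- or left out, the last holds). The fingers move at their own pace and stop on an object; FORCE is the grip in N (left out, the last holds). Time passes only in rows, so rows that do not move let the fingers close. It gives the time, the measured TCP pose, the force and the opening at its end, in the units of the state.
- readout.get_obs(): the state, without advancing time (a new reading comes with each control period).
- read_camera(name): name is "side" or "top"; returns the picture (384x512x3 uint8, red, green, blue); there is no depth.
- camera_params(name): a dict with "fx", "fy", "cx", "cy" (pixels), "k1" (the pictures are not rectified: a ray, as slopes to the right and down, at radius r is drawn at 1 + k1 r^2 times it, then the intrinsics apply), "rvec" (rotation vector, rad) and "tvec" (3), from world to camera coordinates, as OpenCV has them. Camera axes: x right, y down, z forward; pixel columns grow to the right and rows downward; lengths in m; the calibration is good to about 2 mm. A picture is of the moment at which its call begins. camera_params takes no time and is no camera call.
- sign_off(): hands the job in, once; it reports no verdict.
Trained networks look in the newest picture that a camera, given by its name, has taken for a name from the list of things; names that differ only in an ending like _2 or _b are one class to them, and where a whole thing is asked for, a point or a joint stands for the part that bears it (a point fixed in the world has none). Each returns a list of dicts, best first, with "score" (0 to 1); they miss things now and then, are a little off and sometimes report something else, mostly with a low value. They report only what shows in the picture. A call takes as long as a camera call. They do not tell look-alikes from the thing itself.
- spot_in(camera, name): "at" ([x, y, z] in m, in the coordinates of the camera as it stood for that picture, good to about 4 mm: the middle of the surface that is visible of it).
- pinpoint(camera, name): "at" ([x, y, z] in m, in the coordinates of the camera as it stood for that picture, good to about 4 mm: a listed point, or the origin of a listed thing).
The state is a dict: "time_s": time; "qpos": joint angles; "joint_velocities": joint speeds; "effort": joint torques, N m; "tool_pos": TCP position; "tool_rot": TCP orientation; "force": force on the tool from outside, world axes, zero at the start; "wrist_torque": the same for the moment, N m; "grip_width": finger opening in m.
Only numpy, scipy, OpenCV 4.12 (cv2) and the standard library are available. Lean on these libraries where they do the work, as an engineer would, in place of code of your own. Each camera call takes 0.05 s, during which the arm holds its last target.

## Working session

There is one attempt and no reset: what is moved stays moved. The work goes in short steps, Python scripts to look and compute and a shell command to move; the robot and the scene stay as the last step left them, time stands still between calls to the robot, and variables do not carry over. Pictures are saved under pics/ and viewed, and the job is handed in when it is done.

```bash
ls; mkdir -p pics; python3 - <<'E'
from cell import readout, read_camera, camera_params, env
import cv2
print(readout.get_obs()); print(env.grip_point_offset)
for n in ("side","top"):
    im=read_camera(n); cv2.imwrite(f"pics/{n}0.png",cv2.resize(im[:,:,::-1],(800,600),interpolation=cv2.INTER_CUBIC)); print(camera_params(n))
E
```

```text
pics
{'time_s': 0.0, 'qpos': array([-66.11395567,  18.44057649,  -4.01534932,  83.17764845,
         1.29510475,  78.54079992,  -3.25985217]), 'joint_velocities': array([-0.06262888,  0.05841428,  0.03525726, -0.01211111,  0.09810407,
        0.01603143, -0.03064323]), 'effort': array([-1.39634226e-04, -4.91296327e+01, -4.04075654e-01, -3.12525487e+01,
       -6.38505793e-02,  4.38332255e-02,  1.84499399e-04]), 'tool_pos': array([0.25459112, 0.59736285, 0.18652031]), 'tool_rot': array([ -86.95803872,   89.88606778, -110.03427661]), 'force': array([ 0.0918258 , -0.21625904,  0.97598055]), 'wrist_torque': array([ 0.02841137, -0.03974482, -0.04393732]), 'grip_width': 0.08724632821422137}
0.0187
{'fx': 425.15193421464255, 'fy': 425.15193421464255, 'cx': 254.0351151860643, 'cy': 190.5376153105194, 'k1': 0.04677732351829033, 'rvec': array([ 2.32869018, -0.43260041,  0.15084533]), 'tvec': array([-0.45717536,  0.20594751,  1.23316182])}
{'fx': 361.0424046126249, 'fy': 361.0424046126249, 'cx': 254.04695118621348, 'cy': 187.39531210226338, 'k1': -0.09561779522475525, 'rvec': array([ 2.14905354, -2.12802582,  0.21856872]), 'tvec': array([-0.06220362,  0.48305129,  1.19627749])}
```

View pics/side0.png

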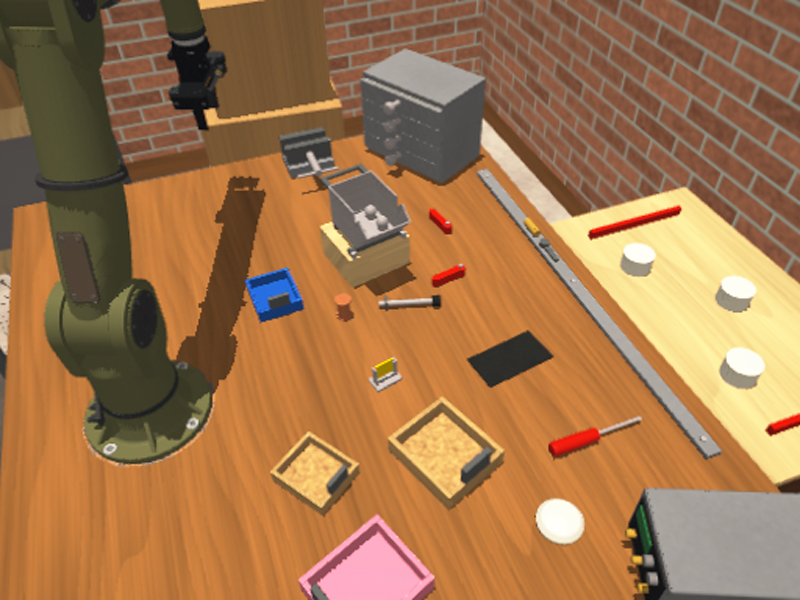

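View pics/top0.png

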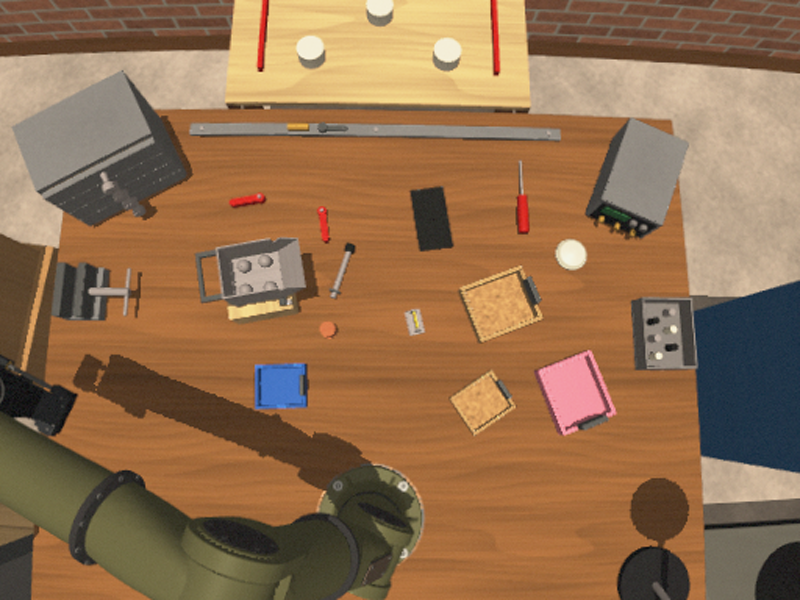

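The side view shows the bin on its stand at (365,215), the plunger rod at (410,302), the mat at (510,358), the coil at (343,305), and the bats at (448,274) and (440,220). In the top view, four things could be taken for the tray: blue (281,386), pink (575,392), small wooden (482,402) and large wooden (500,303). I choose the large wooden one, and will check it in a crop.

```bash
cat > h.py <<'E'
import numpy as np, cv2
from cell import readout, read_camera, camera_params, spot_in, pinpoint, env
def cam(n):
    p=camera_params(n); R=cv2.Rodrigues(np.array(p['rvec'],float))[0]; return p,R,np.array(p['tvec'],float)
def c2w(n,pt):
    p,R,t=cam(n); return R.T@(np.array(pt)-t)
def K(p): return np.array([[p['fx'],0,p['cx']],[0,p['fy'],p['cy']],[0,0,1.]])
def proj(n,P):
    p,R,t=cam(n); return cv2.projectPoints(np.atleast_2d(np.array(P,float)),p['rvec'],t,K(p),np.array([p['k1'],0,0,0,0.]))[0][:,0]
def px2w(n,uv,z):
    p,R,t=cam(n); d=cv2.undistortPoints(np.array(uv,float).reshape(-1,1,2),K(p),np.array([p['k1'],0,0,0,0.]))[:,0]
    r=np.c_[d,np.ones(len(d))]@R; o=-R.T@t
    return o+r*((z-o[2])/r[:,2])[:,None]
def shot(n,f,box=None,s=1,pts=None):
    im=read_camera(n)[:,:,::-1].copy(); x0,y0,x1,y1=box or (0,0,512,384)
    o=cv2.resize(im[y0:y1,x0:x1],None,fx=s,fy=s,interpolation=cv2.INTER_CUBIC)
    if pts is not None:
        for u,v in proj(n,pts): cv2.circle(o,(int((u-x0+.5)*s),int((v-y0+.5)*s)),3,(0,255,0),1)
    cv2.imwrite('pics/'+f,o); return im
E
python3 - <<'E'
from h import *
np.set_printoptions(precision=4,suppress=True)
for n in ("top","side"):
    read_camera(n)
    for k in ("tray_center","tray_tab","bin_edge","bin_bar","stand","mat_top","plunger_mid","bat_a","coil","spinner"):
        r=pinpoint(n,k)
        print(n,k,[(round(d['score'],2),c2w(n,d['at']).round(4).tolist()) for d in r[:5]])
shot("top","c_tray.png",(270,150,400,290),5)
shot("top","c_bin.png",(110,110,250,225),5)
shot("side","c_bin_s.png",(170,90,300,215),5)
E
```

```text
top tray_center [(0.97, [0.4697, -0.2885, 0.0194]), (0.95, [0.2443, -0.2464, 0.0177]), (0.87, [0.2791, 0.1932, 0.0153]), (0.79, [0.272, -0.4526, 0.0219])]
top tray_tab [(0.91, [0.2807, -0.2862, 0.039]), (0.88, [0.2084, -0.479, 0.0604]), (0.8, [0.2842, 0.1468, 0.0448]), (0.76, [0.4914, -0.3553, 0.0589]), (0.31, [0.4667, -0.2909, 0.0247])]
top bin_edge [(0.85, [0.5067, 0.1989, 0.087]), (0.62, [0.7277, -0.3453, 0.0029]), (0.31, [0.7058, 0.293, 0.0002])]
top bin_bar [(0.85, [0.4867, 0.3281, 0.1789])]
top stand [(0.64, [0.5163, 0.2018, -0.0004]), (0.18, [0.5381, 0.0669, 0.0122])]
top mat_top [(0.73, [0.6721, -0.1306, 0.0015])]
top plunger_mid [(0.57, [0.5429, 0.0658, 0.0097])]
top bat_a [(0.65, [0.6451, 0.1128, 0.0026]), (0.62, [0.7024, 0.2917, 0.0004])]
top coil []
top spinner [(0.71, [0.4227, -0.0944, -0.0012])]
side tray_center [(0.76, [0.4704, -0.2861, 0.0208]), (0.61, [0.2501, -0.2423, 0.0204]), (0.61, [0.2842, 0.199, 0.014]), (0.6, [0.2731, -0.4491, 0.0175])]
side tray_tab [(0.92, [0.2854, 0.148, 0.0429]), (0.81, [0.4949, -0.3536, 0.0551]), (0.7, [0.2773, -0.2862, 0.0426])]
side bin_edge [(0.63, [0.5208, 0.1996, 0.0893])]
side bin_bar [(0.55, [0.4883, 0.3335, 0.1794])]
side stand [(0.89, [0.5144, 0.1983, 0.0034]), (0.4, [0.5279, 0.2744, 0.1152])]
side mat_top [(0.71, [0.674, -0.1342, 0.002])]
side plunger_mid [(0.49, [0.546, 0.068, 0.0151])]
side bat_a [(0.72, [0.6509, 0.1152, 0.003]), (0.56, [0.7072, 0.2961, 0.0061])]
side coil [(0.54, [0.4091, 0.096, 0.0004])]
side spinner [(0.81, [0.4284, -0.0995, -0.0027]), (0.31, [0.5473, 0.0693, 0.0141])]
```

View pics/c_tray.png

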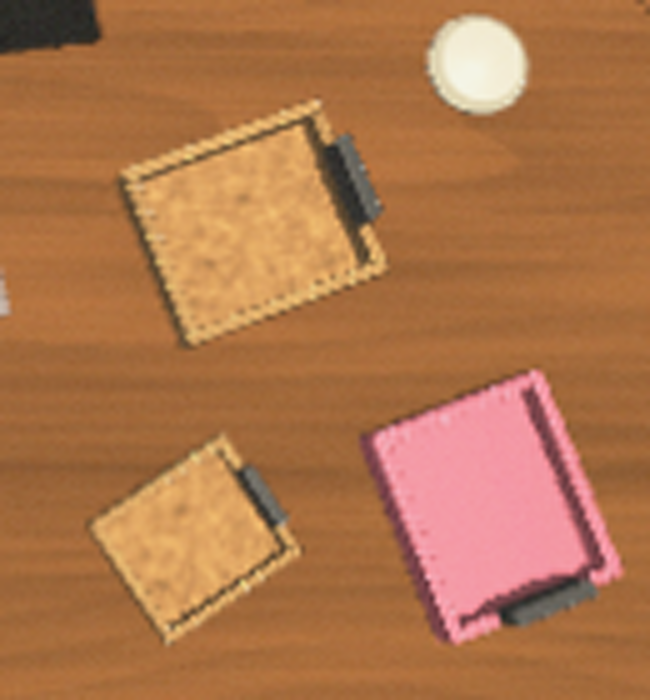

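View pics/c_bin.png

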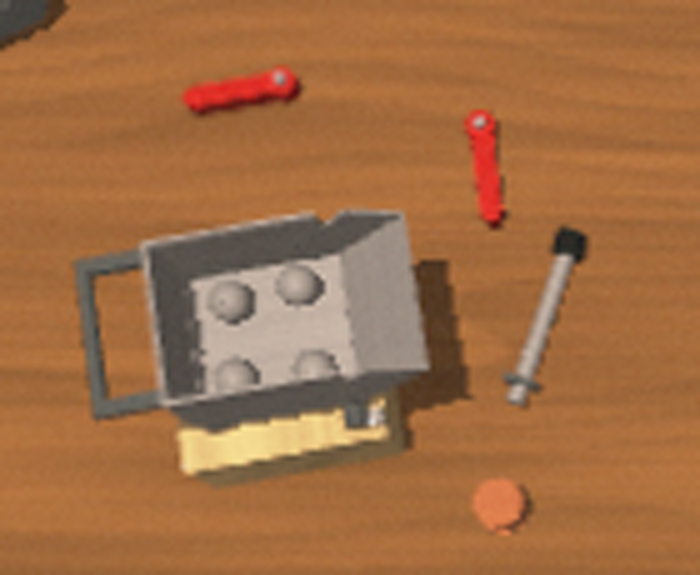

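View pics/c_bin_s.png

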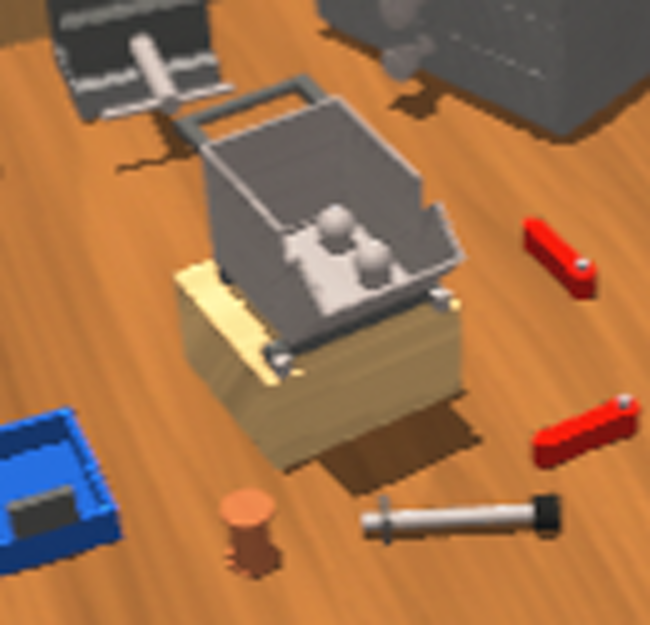

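The crop confirms the large wooden tray (top crop corners (122,172), (320,100), (385,268), (190,345), grey tab at (350,180)). The small wooden one at (195,540) is clearly smaller. Next I'll fit precise poses from picked corners and look at the gripper body's shape.

```bash
cat > fit.py <<'E'
from h import *
from scipy.optimize import least_squares
def fit(corr,x0,bias=True):
    # corr: list of (cam, uv full px, local xyz m)
    def T(p,L):
        c,s=np.cos(p[2]),np.sin(p[2]); return np.array([p[0]+c*L[0]-s*L[1],p[1]+s*L[0]+c*L[1],L[2]])
    f=lambda p: np.concatenate([proj(n,T(p,L))[0]-uv for n,uv,L in corr])
    r=least_squares(f,x0,loss='soft_l1')
    return r.x,f(r.x).reshape(-1,2).round(1)
E
python3 - <<'E'
from fit import *
np.set_printoptions(precision=4,suppress=True)
cb=lambda a:np.array(a)/5+[110,110]-.1*0
ct=lambda a:np.array(a)/5+[270,150]
cs=lambda a:np.array(a)/5+[170,90]
m=.001
top=[("top",cb((145,243)),(.052,.1,.190)),("top",cb((163,403)),(-.052,.1,.190)),("top",cb((403,212)),(.052,-.059,.157)),("top",cb((428,370)),(-.052,-.059,.157)),("top",cb((180,428)),(-.075,.12,.08))]
side=[("side",cs((272,383)),(-.075,-.018,.08)),("side",cs((462,303)),(.075,-.018,.08)),("side",cs((287,470)),(-.075,-.018,0)),("side",cs((462,392)),(.075,-.018,0)),("side",cs((176,272)),(-.075,.12,.08)),("side",cs((203,148)),(-.052,.1,.19)),("side",cs((338,97)),(.052,.1,.19))]
for nm,c in (("top",top),("side",side),("both",top+side)):
    x,r=fit(c,[.515,.2,.2]); print("stand",nm,x[:2],np.degrees(x[2])); print(r.tolist())
c=[("top",ct((122,172)),(.065,.075,.038)),("top",ct((320,100)),(.065,-.075,.038)),("top",ct((385,268)),(-.065,-.075,.038)),("top",ct((190,345)),(-.065,.075,.038))]
x,r=fit(c,[.47,-.288,.36]); print("tray",x[:2],np.degrees(x[2]),r.tolist())
tp=x
w=px2w("top",[cb((568,245)),cb((516,402))],.012); print("rod ends",w, w.mean(0), np.degrees(np.arctan2(*(w[0]-w[1])[[1,0]])), np.linalg.norm(w[0]-w[1]))
mm=px2w("top",np.array([(412,190),(442,187),(452,247),(421,250)])*.64,.003); print("mat",mm,mm.mean(0))
from scipy.spatial.transform import Rotation as Ro
R=Ro.from_euler('xyz',readout.get_obs()['tool_rot'],degrees=True).as_matrix(); print("R",R, np.degrees(np.arctan2(R[1,1],R[0,1])))
shot("side","grip.png",(80,0,180,100),6); shot("top","gript.png",(0,210,80,290),7)
E
```

```text
stand top [0.5124 0.1948] 10.04228207352962
[[-0.4, -1.0], [-0.3, -0.2], [0.5, -0.1], [-0.0, 0.1], [0.3, 8.2]]
stand side [0.5184 0.1968] 11.823948523133668
[[0.1, 0.4], [0.5, -0.0], [-1.2, 0.5], [0.6, -0.4], [-0.4, 0.3], [-0.2, -0.5], [0.2, -0.6]]
stand both [0.5157 0.1955] 10.619733053114244
[[-0.7, -1.7], [-0.3, -1.0], [0.2, -1.3], [-0.0, -1.2], [0.4, 7.5], [-0.9, 0.7], [0.1, 0.7], [-2.2, 0.7], [0.2, 0.3], [-0.6, 0.2], [-0.4, -0.4], [0.2, -0.2]]
tray [ 0.464  -0.2902] 20.719269543328323 [[-0.2, -0.4], [-0.4, -0.3], [0.7, 0.5], [-0.0, 0.1]]
rod ends [[0.5913 0.0514 0.012 ]
 [0.477  0.0853 0.012 ]] [0.5341 0.0684 0.012 ] -16.526416995280965 0.11921837910434592
mat [[ 0.7381 -0.0921  0.003 ]
 [ 0.747  -0.1632  0.003 ]
 [ 0.6005 -0.1852  0.003 ]
 [ 0.5922 -0.1132  0.003 ]] [ 0.6695 -0.1384  0.003 ]
R [[ 0.     0.392  0.92 ]
 [ 0.     0.92  -0.392]
 [-1.     0.     0.   ]] 66.9214249015222
```

```bash
python3 -c "
import cv2,numpy as np
a=cv2.imread('pics/grip.png');b=cv2.imread('pics/gript.png');b=cv2.resize(b,(600,600));cv2.imwrite('pics/g2.png',cv2.resize(np.hstack([a,b]),(800,400)))"
```

```text
(no output)
```

View pics/g2.png

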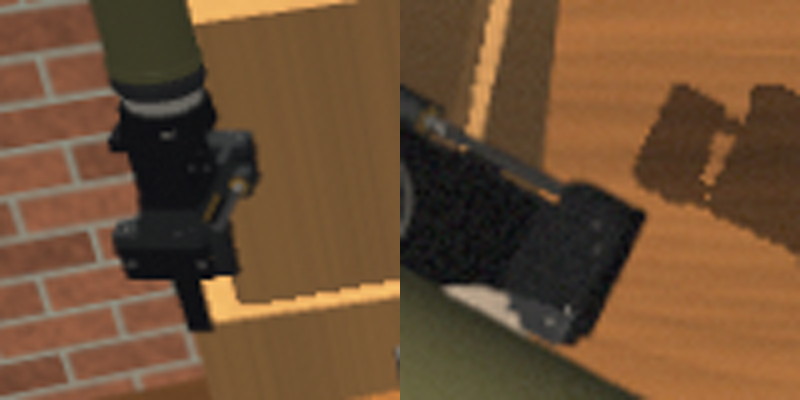

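```bash
python3 - <<'E'
from fit import *
from scipy.spatial.transform import Rotation as Ro
o=readout.get_obs();R=Ro.from_euler('xyz',o['tool_rot'],degrees=True).as_matrix();t=o['tool_pos'];print(t)
P=[t+R@[-d,y*.095,z*.0375] for d in (.07,.15) for y in (-1,1) for z in (-1,1)]+[t,t+R@[-.0187,.0435,0],t+R@[-.0187,-.0435,0]]
print(proj("side",P).round(0).tolist(),proj("top",P).round(0).tolist())
for n in("side","top"):
    im=shot(n,"t.png")
    x0,y0,x1,y1=(80,0,180,100) if n=="side" else (0,200,100,300)
    c=cv2.resize(cv2.convertScaleAbs(im[y0:y1,x0:x1],alpha=2,beta=20),None,fx=6,fy=6,interpolation=cv2.INTER_CUBIC)
    for i,(u,v) in enumerate(proj(n,P)): cv2.circle(c,(int((u-x0+.5)*6),int((v-y0+.5)*6)),5,(0,255,0) if i<4 else (0,255,255) if i<8 else (0,0,255),-1)
    cv2.imwrite(f"pics/gg{n}.png",c)
a=np.hstack([cv2.imread("pics/ggside.png"),cv2.imread("pics/ggtop.png")]);cv2.imwrite("pics/gg.png",cv2.resize(a,(800,400)))
# refit stand
cb=lambda a:np.array(a)/5+[110,110]; cs=lambda a:np.array(a)/5+[170,90]
top=[("top",cb((145,243)),(.052,.1,.190)),("top",cb((163,403)),(-.052,.1,.190)),("top",cb((403,212)),(.052,-.059,.157)),("top",cb((428,370)),(-.052,-.059,.157)),("top",cb((182,472)),(-.075,.12,.08))]
x,r=fit(top,[.515,.2,.2]); print("stand",x[:2],np.degrees(x[2])); print(r.tolist())
E
```

```text
[0.25483656 0.59801064 0.18767503]
[[113.0, 80.0], [135.0, 80.0], [127.0, 53.0], [147.0, 53.0], [106.0, 58.0], [129.0, 58.0], [121.0, 31.0], [142.0, 31.0], [135.0, 84.0], [137.0, 73.0], [131.0, 85.0]] [[46.0, 278.0], [58.0, 253.0], [-9.0, 249.0], [3.0, 225.0], [30.0, 279.0], [42.0, 253.0], [-28.0, 248.0], [-16.0, 222.0], [37.0, 251.0], [22.0, 245.0], [46.0, 257.0]]
stand [0.51165719 0.19476234] 10.660294697127206
[[-0.6, -0.4], [-0.1, 0.4], [0.3, -0.0], [0.1, 0.1], [0.2, -0.0]]
```

View pics/gg.png

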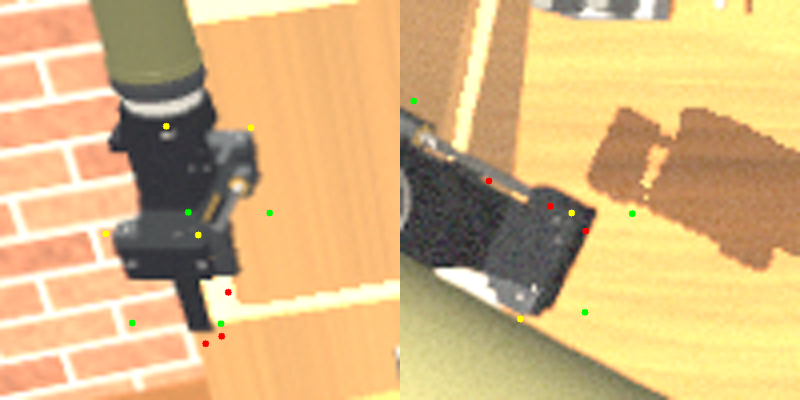

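```bash
python3 - <<'E'
from h import *
shot("top","rodt.png",(195,140,245,210),10); shot("side","rods.png",(235,160,305,210),10)
a=cv2.imread("pics/rodt.png");b=cv2.imread("pics/rods.png");c=np.zeros((700,1200,3),np.uint8);c[:,:500]=a;c[:500,500:]=b;cv2.imwrite("pics/rod2.png",cv2.resize(c,(800,467)))
for n in("top","side"):
    for k in("bat_a","plunger_mid","coil"): print(n,k,[(round(d['score'],2),c2w(n,d['at']).round(4).tolist()) for d in pinpoint(n,k)[:3]],[(round(d['score'],2),c2w(n,d['at']).round(4).tolist()) for d in spot_in(n,k)[:3]])
E
```

```text
top bat_a [(0.62, [0.6468, 0.1141, 0.0027]), (0.58, [0.7049, 0.2917, -0.0011])] [(0.57, [0.4691, -0.2953, 0.0074]), (0.5, [0.6998, 0.2911, 0.0218])]
top plunger_mid [(0.57, [0.5418, 0.066, 0.0114])] [(0.43, [0.5443, 0.0668, 0.0174]), (0.16, [0.4227, -0.0979, 0.0059])]
top coil [(0.43, [0.4054, 0.0956, -0.0002])] [(0.57, [0.4017, 0.0953, 0.0444]), (0.44, [0.4401, 0.2365, 0.0785])]
side bat_a [(0.73, [0.6531, 0.1153, 0.0029]), (0.48, [0.7077, 0.2955, 0.0046])] [(0.69, [0.6497, 0.1103, 0.0252]), (0.46, [0.7052, 0.2874, 0.0244])]
side plunger_mid [(0.52, [0.5441, 0.0723, 0.0175]), (0.47, [0.7079, 0.2958, 0.0048])] [(0.71, [0.5528, 0.0683, 0.0199]), (0.33, [0.5842, -0.4683, 0.0159]), (0.23, [0.6737, -0.1367, 0.0054])]
side coil [(0.61, [0.4065, 0.0965, 0.0033]), (0.34, [0.4698, -0.2886, 0.0211])] [(0.67, [0.4059, 0.0884, 0.0382]), (0.65, [0.5272, 0.2617, 0.1235])]
```

View pics/rod2.png

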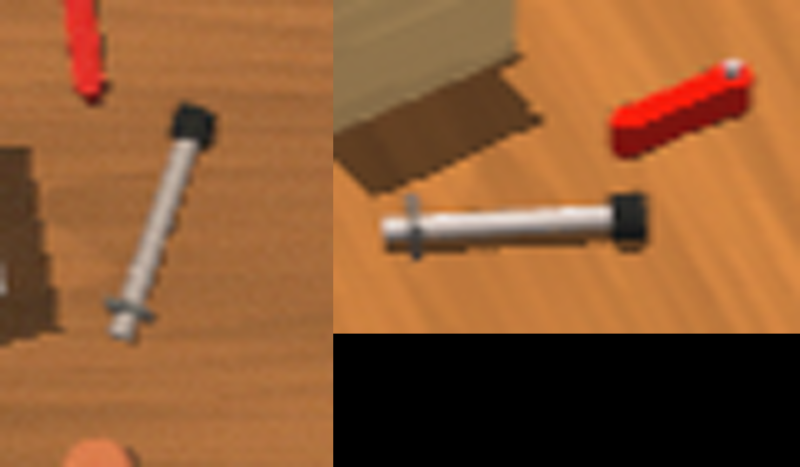

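The zoomed pictures show the rod with its tip at top (193,127) and side (630,220), its plate at top (130,309) and side (413,227), and the near bat's end at top (92,98).

```bash
python3 - <<'E'
from fit import *
np.set_printoptions(precision=4,suppress=True)
T=lambda u,v:np.array([u,v])/6.667+[195,140]; S=lambda u,v:np.array([u-333,v])/6.667+[235,160]
top=[("top",T(198,106),(.065,0,.016)),("top",T(130,309),(-.05,0,.012)),("top",T(122,337),(-.065,0,.012))]
side=[("side",S(647,221),(.065,0,.012)),("side",S(413,229),(-.05,0,.012)),("side",S(384,234),(-.065,0,.012))]
for c in (top,side,top+side):
    x,r=fit(c,[.54,.067,-.3]);print(x[:2],np.degrees(x[2]),r.tolist())
print(px2w("top",[T(92,98)],.02),px2w("side",[S(614,125)],.02))
E
```

```text
[0.5392 0.0664] -16.778120875871736 [[-0.0, 0.1], [0.1, 0.1], [-0.1, -0.1]]
[0.5424 0.0656] -18.19027369591492 [[0.0, -0.0], [0.1, 0.3], [-0.1, -0.3]]
[0.541  0.0659] -17.349865463095796 [[0.3, -0.4], [0.1, -0.5], [-0.1, -0.7], [-0.5, -0.2], [-0.3, 0.5], [-0.6, 0.0]]
[[0.6043 0.1039 0.02  ]] [[0.6121 0.1065 0.02  ]]
```

```bash
python3 -m pendant '{"xyz":[[0,0,0.05],[0,0,0.05],[0.02,-0.035,0.04],[0.031,-0.053,0],[0.031,-0.053,0],[0.031,-0.053,0],[0.031,-0.053,0],[0.031,-0.053,0],[0.031,-0.053,0],[0.031,-0.053,0]],"turn":[-0.11,-0.11,-0.11,0,0,0,0,0,0,0]}' 0.5 35
```

```text
time_s: 3.5
tool_pos: [0.4907, 0.1857, 0.3315]
tool_rot: [130.0, 89.8, 88.1]
force: [1.0, 0.2, -0.4]
grip_width: 0.0437
```

```bash
cat > st.py <<'E'
from h import *
from scipy.spatial.transform import Rotation as Ro
def st():
    o=readout.get_obs();R=Ro.from_euler('xyz',o['tool_rot'],degrees=True).as_matrix()
    print(o['time_s'],'tcp',o['tool_pos'].round(4),'jaw',np.degrees(np.arctan2(R[1,1],R[0,1])).round(2),'x',R[:,0].round(3),'F',o['force'].round(1),'w',round(o['grip_width'],4),'q',o['qpos'].round(0))
if __name__=="__main__": st()
E
python3 -m pendant '{"xyz":[[0.026,-0.043,0],[0.026,-0.043,0],[0.026,-0.043,0],[0,0,-0.04],[0,0,-0.04],[0,0,-0.04],[0,0,-0.03]],"turn":[0,0,0,0,0,0,0]}'; python3 st.py
```

```text
time_s: 4.38
tool_pos: [0.5746, 0.0436, 0.1819]
tool_rot: [64.4, 89.3, 21.7]
force: [0.7, -0.3, -0.0]
grip_width: 0.0435
4.375 tcp [0.5746 0.0436 0.1819] jaw 47.34 x [ 0.011  0.005 -1.   ] F [ 0.7 -0.3 -0. ] w 0.0435 q [-31.   9.  27.  96.  -5.  75.  44.]
```

```bash
python3 -m pendant '{"xyz":[[-0.002,0.006,-0.04],[-0.002,0.005,-0.04],[-0.001,0.002,-0.03],[0,0,0]],"turn":[0,0,0,0.01]}'; python3 st.py; python3 - <<'E'
from h import *
a=shot("top","t.png",(180,120,260,220),8);shot("side","s.png",(220,100,330,210),8)
a=cv2.imread("pics/t.png");b=cv2.imread("pics/s.png");b=cv2.resize(b,(800,800));c=np.hstack([a,b]);cv2.imwrite("pics/d1.png",cv2.resize(c,None,fx=.55,fy=.55))
E
```

```text
time_s: 4.88
tool_pos: [0.5673, 0.0569, 0.0669]
tool_rot: [69.5, 89.5, 27.4]
force: [-0.6, 0.1, 0.4]
grip_width: 0.0438
4.875 tcp [0.5673 0.0569 0.0669] jaw 47.94 x [ 0.008  0.004 -1.   ] F [-0.6  0.1  0.4] w 0.0438 q [-31.  14.  26. 104.  -7.  62.  45.]
```

View pics/d1.png

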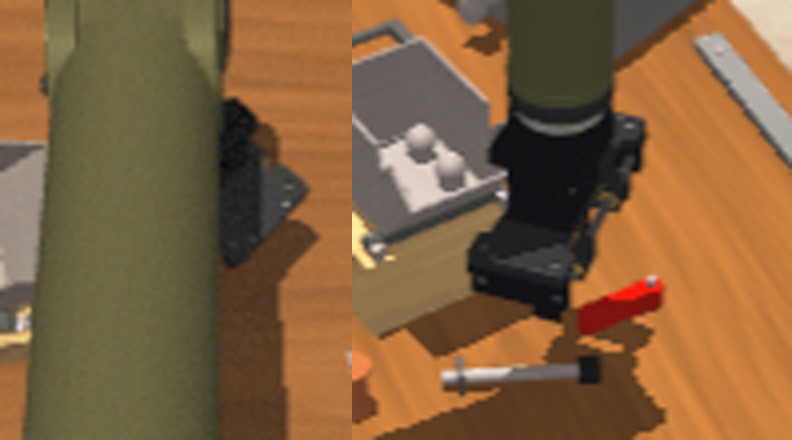

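```bash
python3 - <<'E'
from h import *
t=readout.get_obs()['tool_pos']
j=np.array([np.cos(np.radians(48)),np.sin(np.radians(48)),0])
P=[t,t+j*.022,t-j*.022,t+j*.095+[0,0,.07],t-j*.095+[0,0,.07],[t[0],t[1],.012],[.541,.066,.012]]
print(proj("side",P).round(1))
shot("side","d2.png",(240,120,320,200),8,P)
E
```

```text
[[271.3 180.9]
 [273.6 176.4]
 [268.9 185.4]
 [281.5 145.9]
 [260.5 184.9]
 [271.1 193.5]
 [261.9 194. ]]
```

View pics/d2.png

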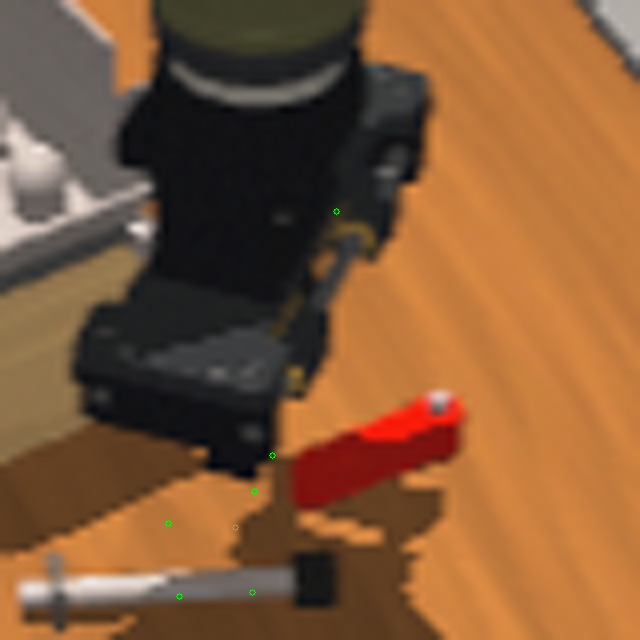

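```bash
python3 -m pendant '{"xyz":[[0.002,0,-0.025],[0,0,-0.02],[0,0,-0.01],[0,0,0]],"turn":[0,0,0,0]}'; python3 st.py; python3 - <<'E'
from h import *
t=readout.get_obs()['tool_pos']
shot("side","d3.png",(235,115,325,205),8,[t])
E
```

```text
time_s: 5.52
tool_pos: [0.5795, 0.0574, 0.0223]
tool_rot: [60.0, 88.3, 17.9]
force: [0.0, -0.1, -0.6]
grip_width: 0.0436
5.525 tcp [0.5795 0.0574 0.0223] jaw 47.86 x [ 0.029  0.009 -1.   ] F [ 0.  -0.1 -0.6] w 0.0436 q [-30.  18.  25. 106.  -9.  56.  47.]
```

View pics/d3.png

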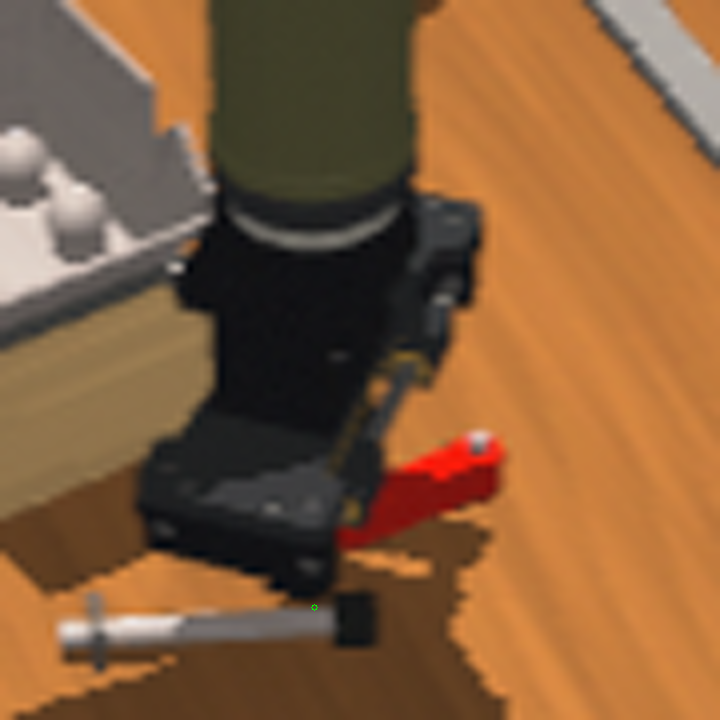

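```bash
python3 -m pendant '{"xyz":[[-0.010,0,-0.008],[-0.002,0,-0.005],[0,0,0]],"turn":[0,0,0]}'; python3 st.py
```

```text
time_s: 5.95
tool_pos: [0.5682, 0.0577, 0.0108]
tool_rot: [60.0, 88.0, 17.9]
force: [0.1, -0.4, 0.3]
grip_width: 0.0437
5.95 tcp [0.5682 0.0577 0.0108] jaw 47.86 x [ 0.033  0.011 -0.999] F [ 0.1 -0.4  0.3] w 0.0437 q [-30.  17.  25. 108.  -9.  55.  47.]
```

```bash
python3 -m pendant '{"xyz":[[0,0,-0.006],[0,0,0],[0,0,0],[0,0,0],[0,0,0],[0,0,0]],"turn":[0,0,0,0,0,0]}' 0 35; python3 st.py;python3 - <<'E'
from h import *
shot("side","d4.png",(235,115,325,205),8)
E
```

```text
time_s: 6.7
tool_pos: [0.5689, 0.0577, 0.0047]
tool_rot: [59.5, 88.0, 17.4]
force: [0.2, 0.6, 0.2]
grip_width: 0.0011
6.7 tcp [0.5689 0.0577 0.0047] jaw 47.87 x [ 0.034  0.011 -0.999] F [0.2 0.6 0.2] w 0.0011 q [-30.  18.  25. 109. -10.  54.  47.]
```

View pics/d4.png

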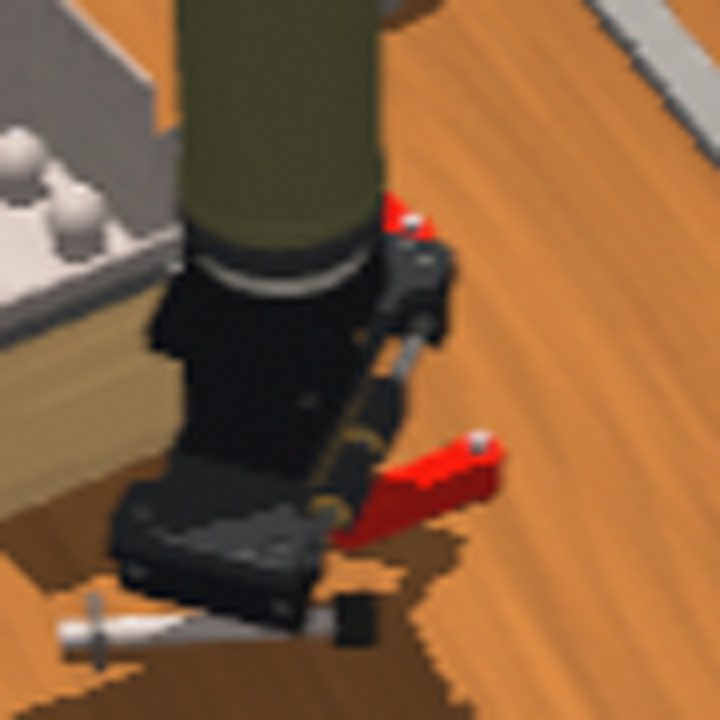

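The grip missed: the fingers shut to 1 mm and the rod hasn't moved. I'll back off to a clear spot and check the tool tip against the cameras.

```bash
python3 -m pendant '{"xyz":[[0,0,0.04],[0,-0.02,0.04],[0,-0.06,0.02],[0,-0.06,0],[0,0,0],[0,0,0]],"turn":[0,0,0,0,0,0]}' ; python3 st.py;python3 - <<'E'
from h import *
from scipy.spatial.transform import Rotation as Ro
o=readout.get_obs();t=o['tool_pos'];R=Ro.from_euler('xyz',o['tool_rot'],degrees=True).as_matrix()
P=[t,t-R[:,0]*.0187,t-R[:,0]*.07]
print(proj("side",P),proj("top",P))
shot("side","a.png",(230,110,340,220),7,P);shot("top","b.png",(220,110,330,220),7,P)
cv2.imwrite("pics/d5.png",cv2.resize(np.hstack([cv2.imread("pics/a.png"),cv2.imread("pics/b.png")]),(800,400)))
E
```

```text
time_s: 7.5
tool_pos: [0.5684, -0.0848, 0.1085]
tool_rot: [57.6, 87.9, 15.6]
force: [0.5, 1.4, -0.3]
grip_width: 0.0006
7.5 tcp [ 0.5684 -0.0848  0.1085] jaw 48.07 x [ 0.035  0.01  -0.999] F [ 0.5  1.4 -0.3] w 0.0006 q [-21.  11.  31. 103.  -7.  66.  60.]
[[289.39388153 203.07445755]
 [289.46753598 198.74238002]
 [289.68018089 186.34757568]] [[263.00447274 158.8207697 ]
 [263.34542427 157.54971844]
 [264.33800807 153.84934245]]
```

View pics/d5.png

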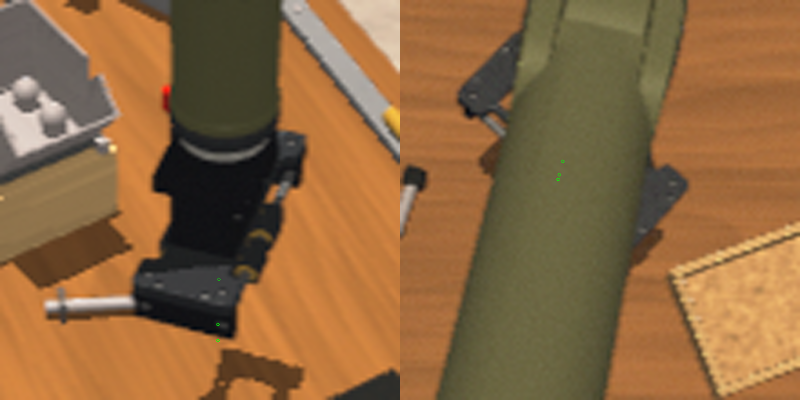

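```bash
python3 - <<'E'
from h import *
from scipy.spatial.transform import Rotation as Ro
o=readout.get_obs();t=o['tool_pos'];R=Ro.from_euler('xyz',o['tool_rot'],degrees=True).as_matrix()
for d,c in((.07,"A"),(.10,"B"),(.14,"C")):
    for L in (.075,.095):
        P=[t+R@[-d,a*L,b*.0375] for a in(-1,1) for b in(-1,1)]
        f=lambda n,x0,y0:[((u-x0+.5)*3.64,(v-y0+.5)*3.64) for u,v in proj(n,P)]
        print(d,L,"side",np.round(f("side",230,110)).astype(int).tolist(),"top",np.round([(a+400,b) for a,b in f("top",220,110)]).astype(int).tolist())
E
```

```text
0.07 0.075 side [[139, 338], [236, 362], [203, 205], [294, 226]] top [[599, 252], [657, 189], [469, 135], [528, 73]]
0.07 0.095 side [[130, 357], [228, 382], [211, 189], [301, 209]] top [[617, 268], [675, 204], [452, 120], [511, 58]]
0.1 0.075 side [[138, 310], [237, 335], [203, 177], [296, 198]] top [[602, 246], [662, 181], [469, 126], [529, 63]]
0.1 0.095 side [[128, 329], [228, 355], [211, 161], [303, 181]] top [[620, 262], [680, 197], [451, 110], [512, 47]]
0.14 0.075 side [[137, 272], [238, 296], [204, 139], [298, 159]] top [[607, 237], [669, 170], [468, 113], [531, 47]]
0.14 0.095 side [[127, 291], [229, 316], [212, 123], [306, 142]] top [[626, 254], [687, 186], [450, 96], [513, 31]]
```

```bash
python3 -c "
from h import *
for n in('side','top'):
    p,R,t=cam(n);print(-R.T@t,R[2])"
python3 -m pendant '{"xyz":[[0,0,0],[0,0,0],[0,0,0],[0,0,0],[0,0,0],[0,0,0],[0,0,0]],"turn":[0.18,0.18,0.18,0.18,0.18,0.18,0]}' 0.5; python3 st.py;python3 - <<'E'
from h import *
from scipy.spatial.transform import Rotation as Ro
o=readout.get_obs();t=o['tool_pos'];R=Ro.from_euler('xyz',o['tool_rot'],degrees=True).as_matrix()
P=[t,t-R[:,0]*.0187,t-R[:,0]*.07,t+R[:,1]*.022,t-R[:,1]*.022]
shot("side","d6.png",(230,110,340,220),7,P)
E
```

```text
[ 0.19371258 -0.84064738  1.01385363] [ 0.2338705   0.66190054 -0.71217433]
[ 0.26230259 -0.02824064  1.26439214] [ 0.17843096 -0.02354796 -0.98367062]
time_s: 8.48
tool_pos: [0.5676, -0.0711, 0.1052]
tool_rot: [66.5, 87.9, 89.2]
force: [-0.2, 0.3, -1.1]
grip_width: 0.0432
8.475 tcp [ 0.5676 -0.0711  0.1052] jaw 112.7 x [ 0.001  0.036 -0.999] F [-0.2  0.3 -1.1] w 0.0432 q [-15.  13.  24. 101.  -8.  68. 124.]
```

View pics/d6.png

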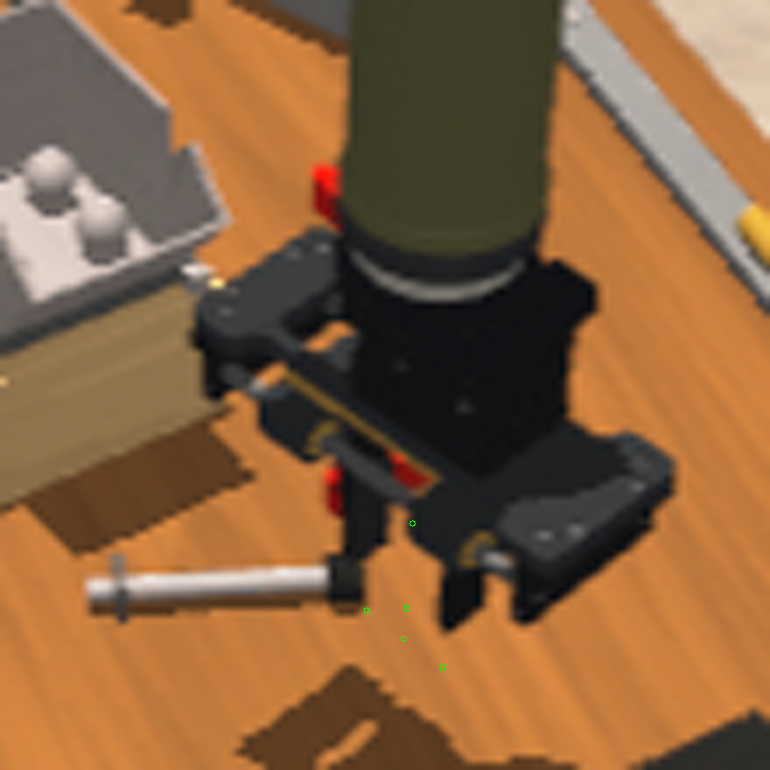

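```bash
python3 - <<'E'
from h import *
t=readout.get_obs()['tool_pos']
uv=np.array([411,587])/7+[230,110]-.5
for z in (.10,.12,.125,.13,.135,.14): print(z,(px2w("side",[uv],z)[0]-t).round(4))
print(proj("side",[[0,0,0],[0.0,.0,.05]]),proj("top",[[0,0,0]]))
E
```

```text
0.1 [ 0.0171  0.0308 -0.0052]
0.12 [0.0086 0.0133 0.0148]
0.125 [0.0064 0.0089 0.0198]
0.13 [0.0043 0.0045 0.0248]
0.135 [0.0022 0.0001 0.0298]
0.14 [ 0.     -0.0043  0.0348]
[[ 95.19770618 262.09039881]
 [ 90.11629073 251.66920376]] [[235.57113576 330.87196299]]
```

Now the fingers show: tips at side crop (365,555) and (450,628), about 6.6 px above the projected TCP. The top view agrees in x and y, so the real tips sit about 25 mm higher than reported. That explains why the fingers closed above the rod. I'll go back and lower further, watching the force.

```bash
python3 -m pendant '{"xyz":[[0,0,0],[0,0,0],[0,0.02,0],[0,0.035,0],[0,0.035,0],[0,0.03,0],[0,0,-0.02],[0,0,-0.02],[0,0,0]],"turn":[-0.187,-0.187,-0.187,-0.187,-0.187,-0.187,0,0,0]}' 0.5; python3 st.py
```

```text
time_s: 9.65
tool_pos: [0.5657, 0.0598, 0.0635]
tool_rot: [71.8, 87.9, 29.5]
force: [0.6, -0.5, 0.7]
grip_width: 0.0433
9.65 tcp [0.5657 0.0598 0.0635] jaw 47.67 x [ 0.032  0.018 -0.999] F [ 0.6 -0.5  0.7] w 0.0433 q [-31.  13.  26. 106.  -7.  60.  45.]
```

```bash
python3 -m pendant '{"xyz":[[0,-0.002,-0.02],[0,-0.001,-0.02],[-0.001,0,-0.015],[0,0,0]],"turn":[0,0,0,0]}'; python3 st.py
```

```text
time_s: 10.15
tool_pos: [0.5668, 0.0578, 0.0103]
tool_rot: [70.5, 87.6, 27.9]
force: [-0.6, -0.6, 0.4]
grip_width: 0.0436
10.15 tcp [0.5668 0.0578 0.0103] jaw 47.39 x [ 0.037  0.019 -0.999] F [-0.6 -0.6  0.4] w 0.0436 q [-30.  17.  25. 109. -10.  54.  47.]
```

```bash
python3 -m pendant '{"xyz":[[0,-0.001,-0.006],[0,0,-0.004],[0,0,0]],"turn":[0,0,0]}'; python3 st.py
```

```text
time_s: 10.52
tool_pos: [0.5684, 0.057, 0.0016]
tool_rot: [69.7, 87.5, 27.0]
force: [-0.6, -0.6, -0.3]
grip_width: 0.0432
10.525 tcp [0.5684 0.057  0.0016] jaw 47.36 x [ 0.039  0.02  -0.999] F [-0.6 -0.6 -0.3] w 0.0432 q [-29.  17.  25. 109. -10.  53.  48.]
```

```bash
python3 -m pendant '{"xyz":[[0,0,-0.006],[0,0,-0.005],[0,0,0]],"turn":[0,0,0]}'; python3 st.py; python3 - <<'E'
from h import *
shot("side","d7.png",(235,115,325,205),8)
E
```

```text
time_s: 10.9
tool_pos: [0.5687, 0.0571, -0.0098]
tool_rot: [69.6, 87.4, 26.9]
force: [0.8, 0.4, -0.3]
grip_width: 0.0437
10.9 tcp [ 0.5687  0.0571 -0.0098] jaw 47.35 x [ 0.04   0.02  -0.999] F [ 0.8  0.4 -0.3] w 0.0437 q [-29.  18.  25. 110. -11.  52.  48.]
```

View pics/d7.png

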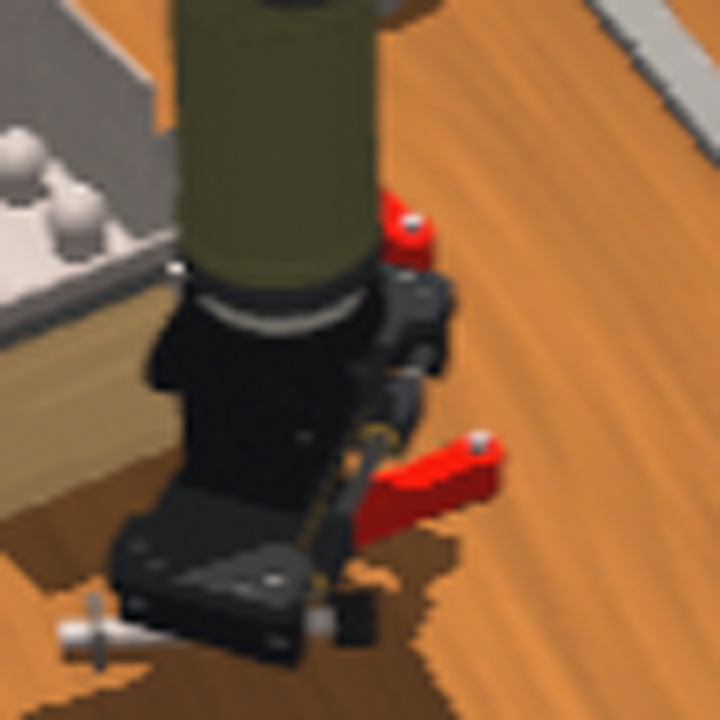

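Reported z is now -0.010 with no contact, so the tool really does sit higher than it reports. I'll continue in small steps.

```bash
python3 -m pendant '{"xyz":[[0,0,-0.005],[0,0,-0.003],[0,0,0]],"turn":[0,0,0]}'; python3 st.py
```

```text
time_s: 11.32
tool_pos: [0.5692, 0.0574, -0.0179]
tool_rot: [69.4, 87.4, 26.8]
force: [-0.7, 0.8, 1.1]
grip_width: 0.0436
11.325 tcp [ 0.5692  0.0574 -0.0179] jaw 47.36 x [ 0.041  0.021 -0.999] F [-0.7  0.8  1.1] w 0.0436 q [-29.  19.  24. 110. -11.  51.  48.]
```

```bash
python3 -m pendant '{"xyz":[[0,0,-0.003],[0,0,0]],"turn":[0,0]}'; python3 st.py
```

```text
time_s: 11.58
tool_pos: [0.5702, 0.0584, -0.0203]
tool_rot: [69.8, 87.2, 27.2]
force: [-0.3, 1.2, 0.2]
grip_width: 0.0437
11.575 tcp [ 0.5702  0.0584 -0.0203] jaw 47.39 x [ 0.043  0.022 -0.999] F [-0.3  1.2  0.2] w 0.0437 q [-29.  19.  24. 110. -11.  50.  48.]
```

```bash
python3 -m pendant '{"xyz":[[-0.001,-0.001,-0.002],[0,0,0],[0,0,0],[0,0,0],[0,0,0],[0,0,0]],"turn":[0,0,0,0,0,0]}' 0 35; python3 st.py
```

```text
time_s: 12.32
tool_pos: [0.569, 0.0565, -0.0225]
tool_rot: [69.1, 87.3, 26.4]
force: [0.3, -0.4, 0.7]
grip_width: 0.0103
12.325 tcp [ 0.569   0.0565 -0.0225] jaw 47.36 x [ 0.043  0.021 -0.999] F [ 0.3 -0.4  0.7] w 0.0103 q [-29.  19.  24. 110. -11.  50.  49.]
```

```bash
python3 -m pendant '{"xyz":[[0,0,0.02],[0,-0.01,0.03],[0,-0.03,0.03],[0.01,-0.05,0],[0.02,-0.05,0],[0.02,-0.05,0],[0,0,0]],"turn":[0,0,0,0.18,0.18,0.18,0.18]}'; python3 st.py;python3 - <<'E'
from h import *
shot("side","a.png",(250,110,370,230),6);shot("top","b.png",(230,90,330,190),7)
cv2.imwrite("pics/d8.png",np.hstack([cv2.resize(cv2.imread("pics/a.png"),(400,400)),cv2.resize(cv2.imread("pics/b.png"),(400,400))]))
E
```

```text
time_s: 13.2
tool_pos: [0.6137, -0.1313, 0.0573]
tool_rot: [70.9, 87.7, 69.4]
force: [-0.2, 0.2, -0.9]
grip_width: 0.0102
13.2 tcp [ 0.6137 -0.1313  0.0573] jaw 88.46 x [ 0.014  0.037 -0.999] F [-0.2  0.2 -0.9] w 0.0102 q [ -9.  22.  25.  96. -12.  64. 108.]
```

View pics/d8.png

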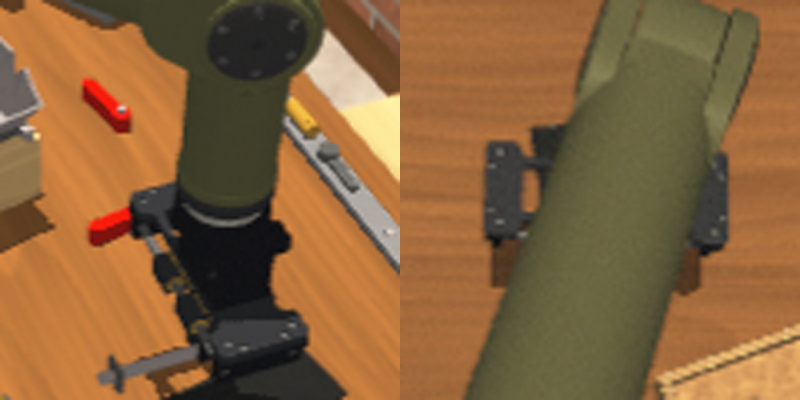

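```bash
python3 - <<'E'
from h import *
w=px2w("side",np.array([(468,359),(525,332),(552,355),(492,386)])*.64,.003);print(w.round(4),w.mean(0),[np.degrees(np.arctan2(*(w[a]-w[b])[[1,0]])) for a,b in((1,0),(2,3),(0,3),(1,2))])
t=readout.get_obs()['tool_pos']
for z in(.085,.092,.098): print(px2w("side",[(284.5,222.5),(280.5,223.5)],z)-t)
E
```

```text
[[ 0.5955 -0.1096  0.003 ]
 [ 0.7319 -0.0878  0.003 ]
 [ 0.7519 -0.1601  0.003 ]
 [ 0.6099 -0.1853  0.003 ]] [ 0.67230283 -0.13570784  0.003     ] [np.float64(9.10571296035849), np.float64(10.06822530677852), np.float64(100.69935388972813), np.float64(105.4572397627526)]
[[-0.07905772 -0.00318856  0.02806768]
 [-0.09110457 -0.00243624  0.02806768]]
[[-0.0816257  -0.00855047  0.03506768]
 [-0.09358176 -0.00780383  0.03506768]]
[[-0.08382682 -0.0131464   0.04106768]
 [-0.09570506 -0.01240461  0.04106768]]
```

```bash
python3 -m pendant '{"xyz":[[0.04,0,0],[0.035,-0.001,-0.015],[0.01,0,-0.02],[0,0,-0.015],[0,0,0]],"turn":[0.1,0.09,0,0,0]}'; python3 st.py
```

```text
time_s: 13.92
tool_pos: [0.6976, -0.12, 0.0029]
tool_rot: [81.8, 87.3, 90.8]
force: [-0.7, -0.2, -1.1]
grip_width: 0.0102
13.925 tcp [ 0.6976 -0.12    0.0029] jaw 99.04 x [-0.001  0.047 -0.999] F [-0.7 -0.2 -1.1] w 0.0102 q [ -6.  34.  21.  85. -16.  64. 118.]
```

```bash
python3 -m pendant '{"xyz":[[0.003,-0.013,-0.004],[0,0,-0.008],[0,0,-0.006],[0,0,0]],"turn":[0,0,0,0]}'; python3 st.py; python3 - <<'E'
from h import *
shot("side","a.png",(270,160,370,260),7)
E
```

```text
time_s: 14.42
tool_pos: [0.7006, -0.1346, -0.0138]
tool_rot: [79.0, 87.3, 87.9]
force: [-0.9, -1.1, -1.6]
grip_width: 0.0104
14.425 tcp [ 0.7006 -0.1346 -0.0138] jaw 98.88 x [ 0.002  0.046 -0.999] F [-0.9 -1.1 -1.6] w 0.0104 q [ -4.  36.  21.  85. -16.  63. 119.]
```

View pics/a.png

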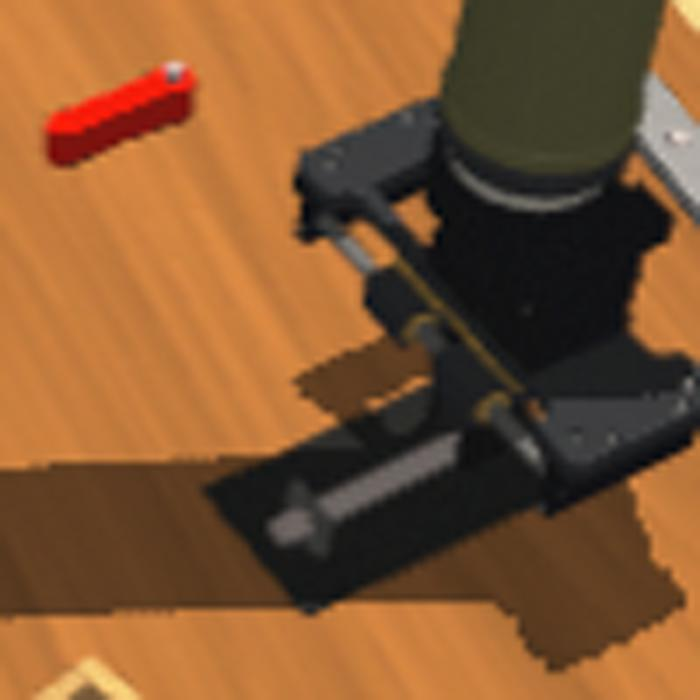

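The rod hangs centred over the mat, with its plate at (300,520) inside the mat's corners (210,490) and (310,610). Lowering and releasing.

```bash
python3 -m pendant '{"xyz":[[0,0,-0.004],[0,0,-0.001],[0,0,0]],"turn":[0,0,0]}'; python3 st.py; python3 -m pendant '{"xyz":[[0,0,0],[0,0,0],[0,0,0],[0,0,0.03],[0,0,0.05],[0,0,0.05]],"turn":[0,0,0,0,0,0]}' 0.4;python3 st.py;  python3 - <<'E'
from h import *
shot("side","a.png",(270,160,370,260),7)
E
```

```text
time_s: 14.85
tool_pos: [0.7014, -0.134, -0.0183]
tool_rot: [77.1, 87.3, 86.0]
force: [-0.4, -0.0, -1.0]
grip_width: 0.0106
14.85 tcp [ 0.7014 -0.134  -0.0183] jaw 98.92 x [ 0.003  0.047 -0.999] F [-0.4 -0.  -1. ] w 0.0106 q [ -4.  36.  21.  85. -17.  62. 119.]
time_s: 15.6
tool_pos: [0.6976, -0.1329, 0.11]
tool_rot: [88.3, 87.2, 97.2]
force: [0.4, -0.5, -0.7]
grip_width: 0.0347
15.6 tcp [ 0.6976 -0.1329  0.11  ] jaw 98.9 x [-0.006  0.048 -0.999] F [ 0.4 -0.5 -0.7] w 0.0347 q [ -5.  30.  22.  79. -14.  75. 117.]
```

View pics/a.png

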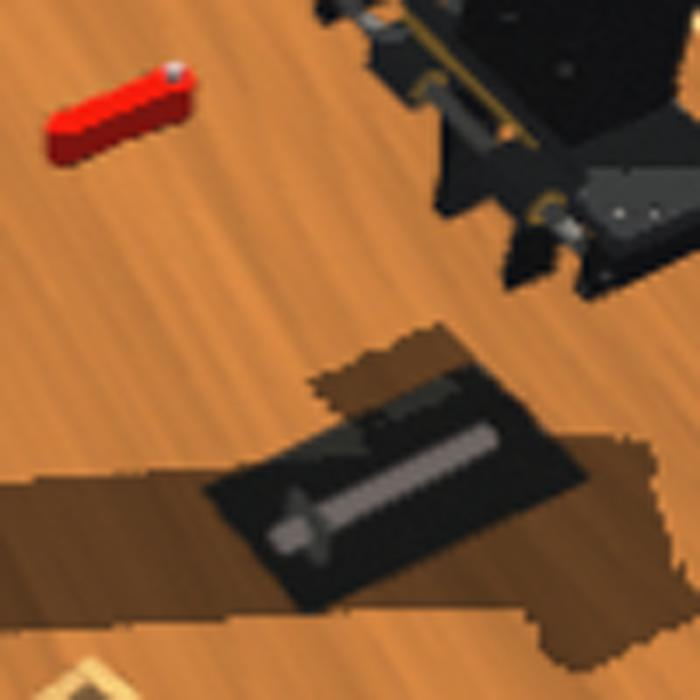

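The rod lies on the mat, with the plate at (305,525) and the shaft end at (490,437), all inside the mat outline. Now the tray tab.

```bash
python3 -m pendant '{"xyz":[[-0.036,-0.039,0],[-0.036,-0.039,0],[-0.036,-0.039,0],[-0.036,-0.039,0],[-0.036,-0.039,0],[0,0,0],[0,0,0]],"turn":[0.07,0.07,0.07,0,0,0,0]}' 0.5; python3 st.py
```

```text
time_s: 16.52
tool_pos: [0.5188, -0.3336, 0.1235]
tool_rot: [60.4, 87.4, 81.9]
force: [0.5, 1.1, 0.4]
grip_width: 0.0433
16.525 tcp [ 0.5188 -0.3336  0.1235] jaw 111.51 x [ 0.006  0.045 -0.999] F [0.5 1.1 0.4] w 0.0433 q [ 11.  18.  26.  93. -11.  72. 151.]
```

Joint 7 is at 151°, close to its 154° limit, so I'll use the half-turn-equivalent grasp.

```bash
python3 -m pendant '{"xyz":[[0,0,0],[0,0,0],[0,0,0],[0,0,0],[0,0,0],[0,0,0],[0,0,0],[0,0,0],[0,0,0],[0,0,0]],"turn":[-0.186,-0.186,-0.186,-0.186,-0.186,-0.186,-0.186,-0.186,-0.186,-0.186]}'; python3 -m pendant '{"xyz":[[-0.006,-0.005,0],[-0.006,-0.005,0],[-0.006,-0.005,0],[-0.006,-0.005,0],[0,0,0],[0,0,0],[0,0,0],[0,0,0]],"turn":[-0.186,-0.186,-0.186,-0.186,-0.186,-0.186,-0.18,0]}';python3 st.py; python3 - <<'E'
from fit import *
shot("side","a.png",(230,230,330,330),6);shot("top","b.png",(270,150,370,250),6)
cv2.imwrite("pics/e1.png",cv2.resize(np.hstack([cv2.imread("pics/a.png"),cv2.imread("pics/b.png")]),(800,400)))
E
```

```text
time_s: 17.77
tool_pos: [0.5323, -0.3174, 0.1223]
tool_rot: [62.6, 87.2, -23.4]
force: [-0.9, -1.0, 0.1]
grip_width: 0.0435
time_s: 18.77
tool_pos: [0.5197, -0.3228, 0.121]
tool_rot: [65.1, 87.3, -95.6]
force: [-0.0, 0.3, -0.3]
grip_width: 0.0437
18.775 tcp [ 0.5197 -0.3228  0.121 ] jaw -70.66 x [-0.005 -0.047 -0.999] F [-0.   0.3 -0.3] w 0.0437 q [-17.  22.  56.  97. -17.  70. -28.]
```

View pics/e1.png

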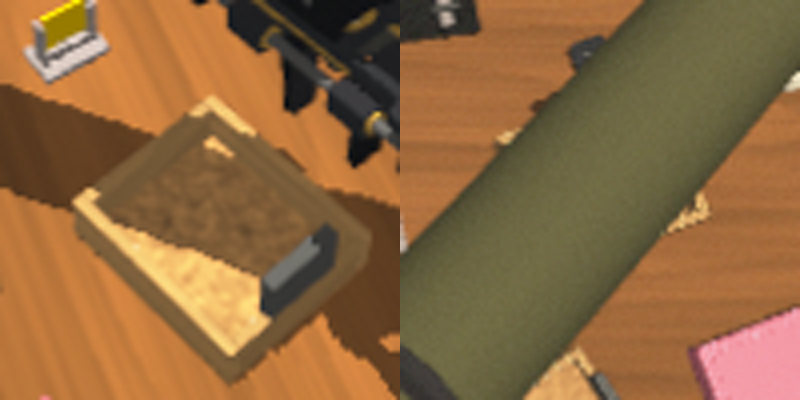

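```bash
python3 - <<'E'
from fit import *
S=lambda u,v:np.array([u/4+230,v/4+230])
c=[("side",S(210,96),(.065,.075,.038)),("side",S(74,202),(-.065,.075,.038)),("side",S(370,234),(.065,-.075,.038)),("side",S(232,358),(-.065,-.075,.038)),("side",S(232,383),(-.065,-.075,0))]
x,r=fit(c,[.468,-.289,.36]);print(x[:2],np.degrees(x[2]),r.tolist())
c,s=np.cos(x[2]),np.sin(x[2]);print(x[0]+s*.069,x[1]-c*.069)
E
```

```text
[ 0.4685343  -0.28912261] 21.387563977381202 [[0.2, -0.5], [-0.5, 0.2], [0.7, -0.4], [0.1, -0.2], [-0.4, 0.9]]
0.49369685556478365 -0.35337092086620653
```

```bash
python3 -m pendant '{"xyz":[[-0.015,-0.016,0],[-0.014,-0.016,0],[0,0,-0.03],[0,0,-0.02],[0,0,0]],"turn":[0.028,0,0,0,0]}';python3 st.py; python3 - <<'E'
from fit import *
shot("side","a.png",(230,230,330,330),7)
E
```

```text
time_s: 19.5
tool_pos: [0.4912, -0.3545, 0.0703]
tool_rot: [68.1, 87.3, -90.0]
force: [0.7, -0.3, 0.1]
grip_width: 0.0435
19.5 tcp [ 0.4912 -0.3545  0.0703] jaw -68.09 x [-0.    -0.047 -0.999] F [ 0.7 -0.3  0.1] w 0.0435 q [-12.  24.  55. 101. -19.  64. -20.]
```

View pics/a.png

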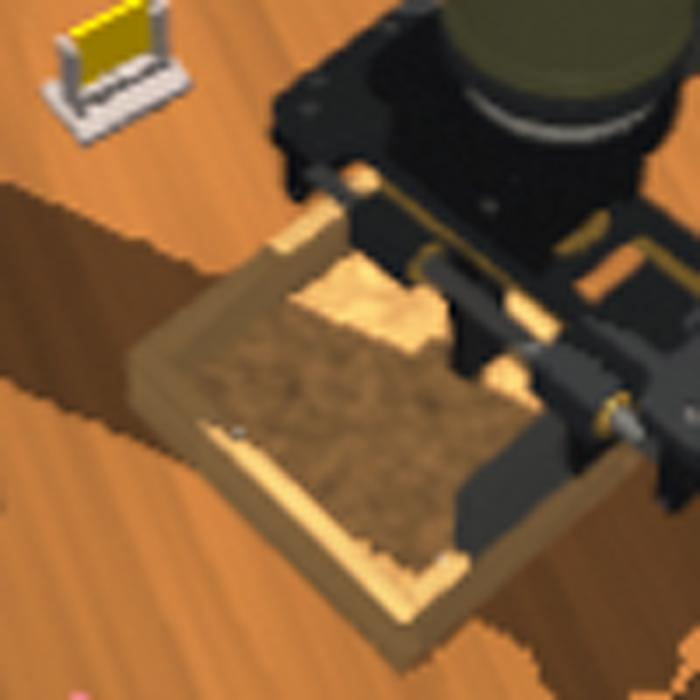

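```bash
python3 - <<'E'
from h import *
t=readout.get_obs()['tool_pos']
for P in ([.4925,-.354,.044],[t[0],t[1],.044],[t[0],t[1],t[2]+.026],[t[0],t[1],t[2]],[.4925,-.354,.075]): print(((proj("side",P)[0]-[230,230]+.5)*7).round(0))
E
```

```text
[523. 499.]
[523. 502.]
[532. 423.]
[527. 462.]
[529. 454.]
```

```bash
python3 -m pendant '{"xyz":[[0,0,-0.025],[0,0,-0.018],[0,0,-0.008],[0,0,0]],"turn":[-0.015,0,0,0]}';python3 st.py; python3 - <<'E'
from fit import *
shot("side","a.png",(230,230,330,330),7)
E
```

```text
time_s: 20.05
tool_pos: [0.4951, -0.3558, 0.0218]
tool_rot: [75.2, 87.1, -83.6]
force: [-0.2, 0.9, 0.4]
grip_width: 0.0437
20.05 tcp [ 0.4951 -0.3558  0.0218] jaw -68.75 x [ 0.006 -0.05  -0.999] F [-0.2  0.9  0.4] w 0.0437 q [-10.  27.  52. 103. -23.  59. -19.]
```

View pics/a.png

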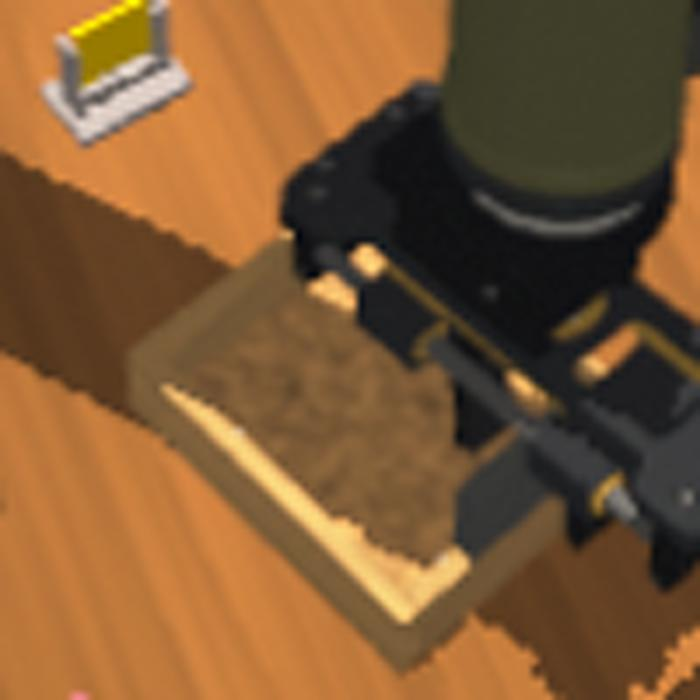

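```bash
python3 -m pendant '{"xyz":[[-0.003,0.001,-0.004],[0,0,0],[0,0,0],[0,0,0],[0,0,0]],"turn":[0,0,0,0,0]}' 0 45;python3 st.py
```

```text
time_s: 20.72
tool_pos: [0.4928, -0.3551, 0.0197]
tool_rot: [78.1, 87.1, -80.7]
force: [-0.0, -0.1, 2.0]
grip_width: 0.012
20.725 tcp [ 0.4928 -0.3551  0.0197] jaw -68.77 x [ 0.008 -0.05  -0.999] F [-0.  -0.1  2. ] w 0.012 q [-10.  27.  52. 104. -23.  59. -19.]
```

The tab is gripped (12 mm wide, as it should be). Lift, then carry to a stand-off in front of the place.

```bash
python3 -m pendant '{"xyz":[[0,0,0.03],[0,0,0.04],[0.008,0.03,0.02],[0.011,0.05,0],[0.011,0.05,0],[0.011,0.05,0],[0.011,0.05,0],[0.011,0.05,0],[0,0,0],[0,0,0]],"turn":[0,0,0,-0.035,-0.035,-0.035,-0.035,-0.034,0,0]}';python3 st.py; python3 - <<'E'
from fit import *
shot("side","a.png",(200,100,340,240),5)
E
```

```text
time_s: 21.98
tool_pos: [0.5532, -0.068, 0.1086]
tool_rot: [75.8, 86.9, -93.4]
force: [-0.2, -1.0, -2.3]
grip_width: 0.0113
21.975 tcp [ 0.5532 -0.068   0.1086] jaw -79.2 x [-0.003 -0.054 -0.999] F [-0.2 -1.  -2.3] w 0.0113 q [-47.  15.  56. 104. -10.  67. -67.]
```

View pics/a.png

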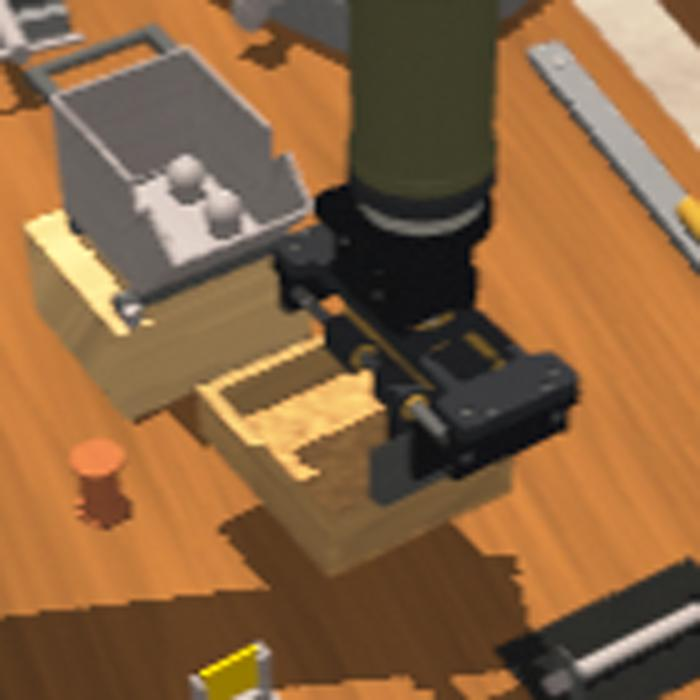

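```bash
python3 -m pendant '{"xyz":[[0.002,0.01,-0.03],[0.002,0.01,-0.03],[0,0.005,-0.02],[0,0,0]],"turn":[0.005,0,0,0]}';python3 st.py; python3 - <<'E'
from fit import *
shot("side","a.png",(200,110,320,230),6)
E
```

```text
time_s: 22.52
tool_pos: [0.5574, -0.0475, 0.0272]
tool_rot: [78.6, 86.9, -90.8]
force: [-0.0, 1.1, -3.0]
grip_width: 0.0114
22.525 tcp [ 0.5574 -0.0475  0.0272] jaw -79.39 x [-0.001 -0.054 -0.999] F [-0.   1.1 -3. ] w 0.0114 q [-45.  21.  53. 108. -16.  59. -65.]
```

View pics/a.png

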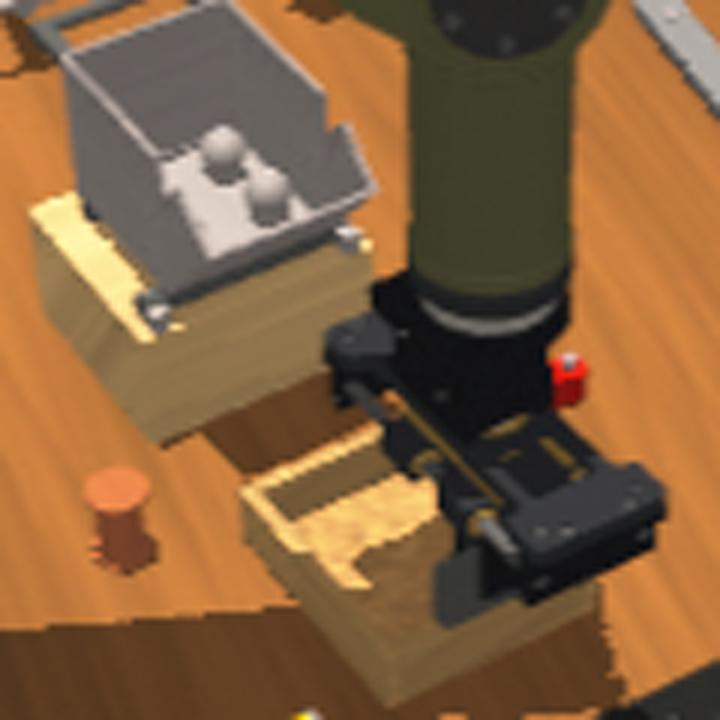

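```bash
python3 - <<'E'
from fit import *
S=lambda u,v:np.array([u/6+200,v/6+110])
h=.008
c=[("side",S(243,490),(-.065,.075,.038+h)),("side",S(390,676),(-.065,-.075,.038+h)),("side",S(390,706),(-.065,-.075,h)),("side",S(250,540),(-.065,.075,h)),("side",S(598,610),(.065,-.075,h))]
x,r=fit(c,[.54,.02,.2]);print(x[:2],np.degrees(x[2]),r.tolist())
c,s=np.cos(x[2]),np.sin(x[2]);print("tab",x[0]+s*.069,x[1]-c*.069)
c,s=np.cos(.1955),np.sin(.1955)
d=x[:2]-[.517,.197];print("stand coords",c*d[0]+s*d[1],-s*d[0]+c*d[1])
E
```

```text
[0.54700017 0.01102081] 10.80345456169102 [[-0.4, -0.5], [0.3, -1.2], [0.3, 2.0], [-1.1, -0.6], [0.5, 0.8]]
tab 0.5599335661794381 -0.056756226185524686
stand coords -0.00669907944861322 -0.1882641493563411
```

```bash
python3 -m pendant '{"xyz":[[-0.004,0.02,0],[-0.004,0.02,0],[-0.003,0.015,0],[-0.001,0.005,0],[0,0,0]],"turn":[0.005,0,0,0,0]}';python3 st.py; python3 - <<'E'
from fit import *
shot("side","a.png",(200,100,310,210),7);shot("top","b.png",(150,110,260,220),7)
E
```

```text
time_s: 23.2
tool_pos: [0.5492, 0.009, 0.0331]
tool_rot: [88.5, 86.8, -81.0]
force: [-0.5, 0.5, -1.6]
grip_width: 0.0115
23.2 tcp [0.5492 0.009  0.0331] jaw -79.47 x [ 0.009 -0.054 -0.998] F [-0.5  0.5 -1.6] w 0.0115 q [-52.  19.  53. 110. -14.  59. -72.]
```

View pics/a.png

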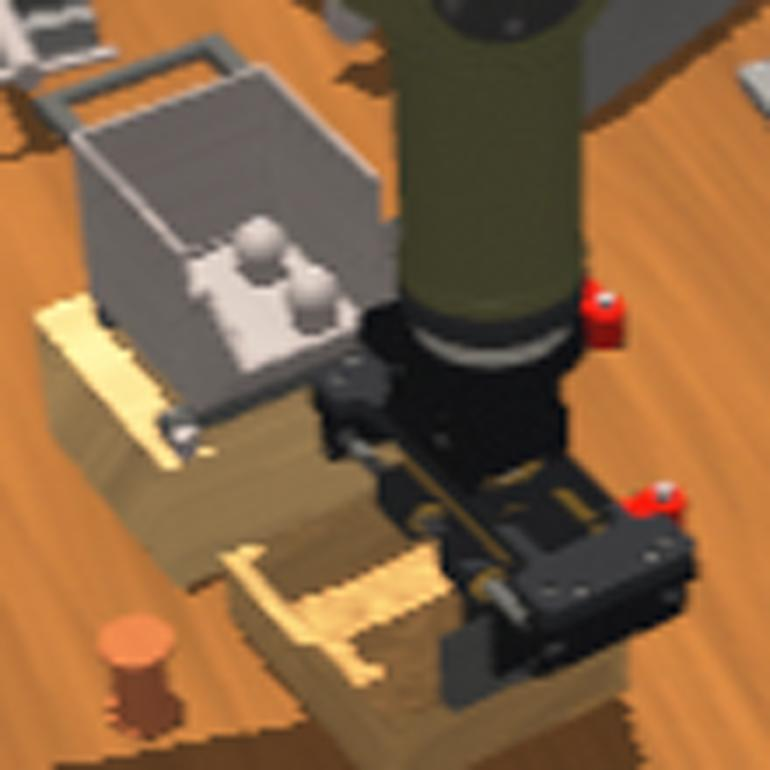

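View pics/b.png

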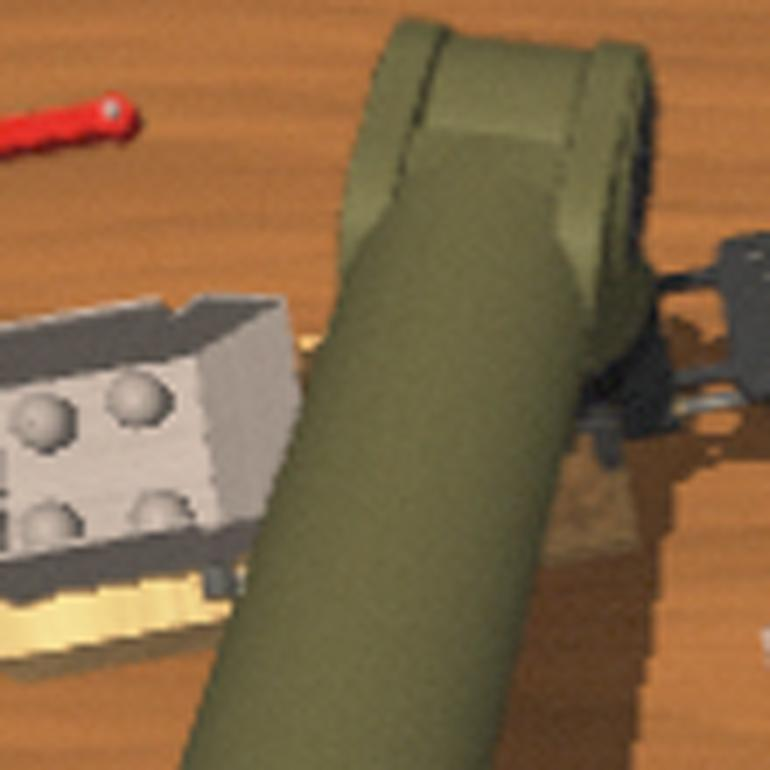

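```bash
python3 -m pendant '{"xyz":[[-0.001,0.008,-0.003],[-0.002,0.006,-0.004],[0,0,-0.003],[0,0,0]],"turn":[0.005,0,0,0]}';python3 st.py; python3 - <<'E'
from fit import *
shot("side","a.png",(200,100,310,210),7)
E
```

```text
time_s: 23.8
tool_pos: [0.5469, 0.0215, 0.0236]
tool_rot: [89.5, 86.8, -79.9]
force: [-1.0, 0.2, 3.6]
grip_width: 0.0118
23.8 tcp [0.5469 0.0215 0.0236] jaw -79.38 x [ 0.01  -0.055 -0.998] F [-1.   0.2  3.6] w 0.0118 q [-52.  20.  52. 110. -15.  58. -73.]
```

View pics/a.png

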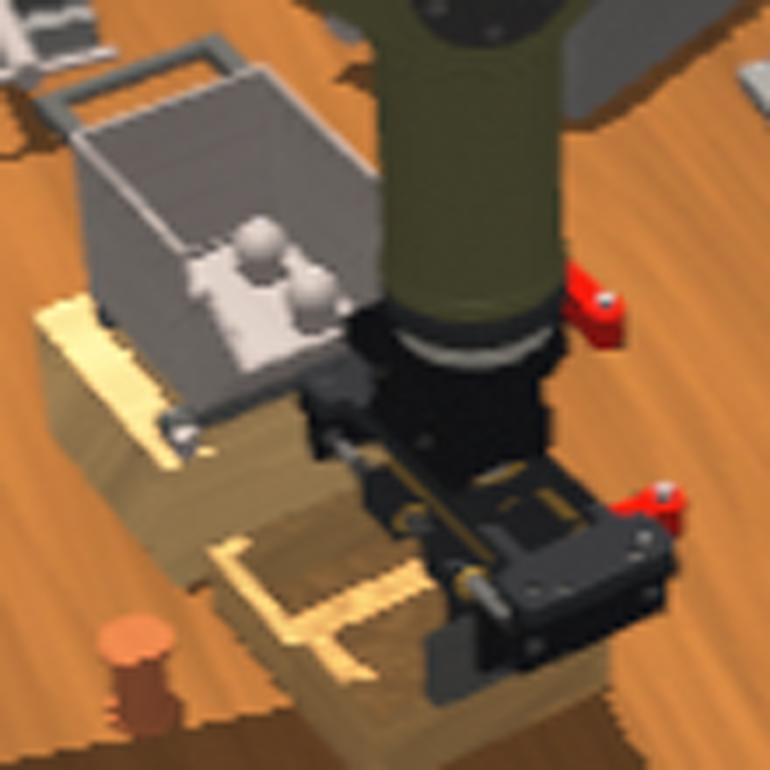

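```bash
python3 -m pendant '{"xyz":[[0,0,-0.001],[0,0,0],[0,0,0],[0,0,0],[0,0,0]],"turn":[0,0,0,0,0]}' 0.4;python3 st.py; python3 -m pendant '{"xyz":[[0,0,0.02],[0,0,0.03],[0,-0.01,0.04],[0,-0.02,0.04],[0,0,0.04],[0,0,0]],"turn":[0,0,0,0,0,0]}';python3 st.py; python3 - <<'E'
from fit import *
shot("side","a.png",(200,100,310,210),7)
E
```

```text
time_s: 24.48
tool_pos: [0.5473, 0.0216, 0.0223]
tool_rot: [90.4, 86.8, -78.9]
force: [1.0, 0.2, 0.1]
grip_width: 0.0347
24.475 tcp [0.5473 0.0216 0.0223] jaw -79.36 x [ 0.011 -0.055 -0.998] F [1.  0.2 0.1] w 0.0347 q [-52.  20.  52. 110. -15.  58. -73.]
time_s: 25.22
tool_pos: [0.5481, -0.0113, 0.2041]
tool_rot: [96.0, 86.8, -73.5]
force: [-0.0, 0.7, -0.6]
grip_width: 0.0351
25.225 tcp [ 0.5481 -0.0113  0.2041] jaw -79.55 x [ 0.016 -0.054 -0.998] F [-0.   0.7 -0.6] w 0.0351 q [-58.   6.  58.  99.  -2.  77. -79.]
```

View pics/a.png

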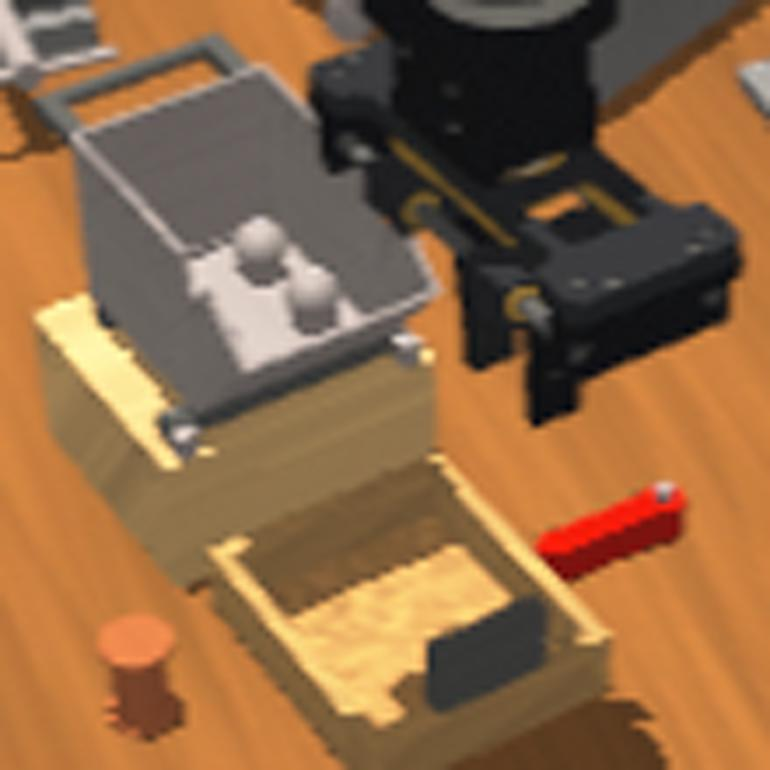

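```bash
python3 - <<'E'
from fit import *
S=lambda u,v:np.array([u/7+200,v/7+100])
c=[("side",S(209,549),(-.065,.075,.038)),("side",S(437,457),(.065,.075,.038)),("side",S(609,636),(.065,-.075,.038)),("side",S(607,690),(.065,-.075,0)),("side",S(214,598),(-.065,.075,0))]
x,r=fit(c,[.54,.09,.2]);print(x[:2],np.degrees(x[2]),r.tolist())
s0=[("side",S(178,468),(-.075,-.018,.08)),("side",S(437,352),(.075,-.018,.08)),("side",S(188,590),(-.075,-.018,0)),("side",S(36,318),(-.075,.12,.08))]
y,r=fit(s0,[.517,.197,.2]);print(y[:2],np.degrees(y[2]),r.tolist())
c,s=np.cos(y[2]),np.sin(y[2]);d=x[:2]-y[:2];print("stand coords",c*d[0]+s*d[1],-s*d[0]+c*d[1])
for z in(.028,.0): 
  b=px2w("side",[S(540,550),S(683,500),S(665,490)],z);d=b[:,:2]-x[:2];c,s=np.cos(x[2]),np.sin(x[2]);print("bat in tray",np.c_[c*d[:,0]+s*d[:,1],-s*d[:,0]+c*d[:,1]].round(4).tolist())
for k in ("tray_center","bat_a"):print(k,[(round(d['score'],2),c2w("side",d['at']).round(4).tolist()) for d in pinpoint("side",k)[:4]])
E
```

```text
[0.53582547 0.08831791] 10.010058775987735 [[-0.4, -0.3], [0.4, -1.0], [0.2, -0.1], [0.1, 0.4], [-0.4, 0.8]]
[0.5198105  0.19721149] 13.118694320414715 [[-0.2, 0.2], [0.7, -0.2], [0.0, 0.2], [-0.5, -0.4]]
stand coords -0.009118464259297729 -0.10968657345767326
bat in tray [[0.074, -0.0016], [0.1519, -0.0086], [0.1485, 0.0019]]
bat in tray [[0.0903, 0.0227], [0.1703, 0.0154], [0.1669, 0.0262]]
tray_center [(0.96, [0.272, -0.451, 0.0158]), (0.89, [0.2827, 0.2018, 0.0141]), (0.87, [0.5358, 0.0879, 0.0192]), (0.78, [0.2516, -0.2426, 0.0197])]
bat_a [(0.59, [0.7274, -0.3504, 0.0031]), (0.51, [0.6502, 0.1201, 0.0046])]
```

The tray stands in front of the stand, with rim corners at (209,549), (437,457) and (609,636). It fits at stand coordinates (-0.009,-0.110). The bat is untouched, about 9 mm clear. Now over to the bin's grip bar.

```bash
python3 - <<'E'
from fit import *
S=lambda u,v:np.array([u/7+200,v/7+100])
print(px2w("side",[S(45,101),S(213,43)],.18))
E
python3 -m pendant '{"xyz":[[0,0,0.04],[-0.008,0.049,0],[-0.008,0.049,0],[-0.008,0.049,0],[-0.008,0.049,0],[-0.008,0.049,0],[-0.008,0.049,0],[0,0.025,0],[0,0,0]],"turn":[0,0,0,0,0,0,0,0,0.02]}' 0.3;python3 st.py
```

```text
[[0.44519498 0.32811745 0.18      ]
 [0.53503385 0.34370432 0.18      ]]
time_s: 26.5
tool_pos: [0.4852, 0.3153, 0.2276]
tool_rot: [70.9, 85.9, -97.4]
force: [-0.0, -1.0, -0.5]
grip_width: 0.0261
26.5 tcp [0.4852 0.3153 0.2276] jaw -78.29 x [-0.009 -0.07  -0.997] F [-0.  -1.  -0.5] w 0.0261 q [ -75.   13.   45.   89.   -6.   84. -108.]
```

```bash
python3 -m pendant '{"xyz":[[0.004,0.018,0],[0,0,0],[0,0,0]],"turn":[0,0,0]}';python3 st.py; python3 - <<'E'
from fit import *
t=readout.get_obs()['tool_pos']
shot("side","a.png",(150,50,260,160),7,[t+[0,0,.026]])
E
```

```text
time_s: 26.88
tool_pos: [0.4895, 0.3271, 0.2256]
tool_rot: [69.3, 85.6, -99.2]
force: [0.1, -1.0, 0.0]
grip_width: 0.0263
26.875 tcp [0.4895 0.3271 0.2256] jaw -78.51 x [-0.012 -0.076 -0.997] F [ 0.1 -1.   0. ] w 0.0263 q [ -75.   15.   45.   87.   -8.   84. -109.]
```

View pics/a.png

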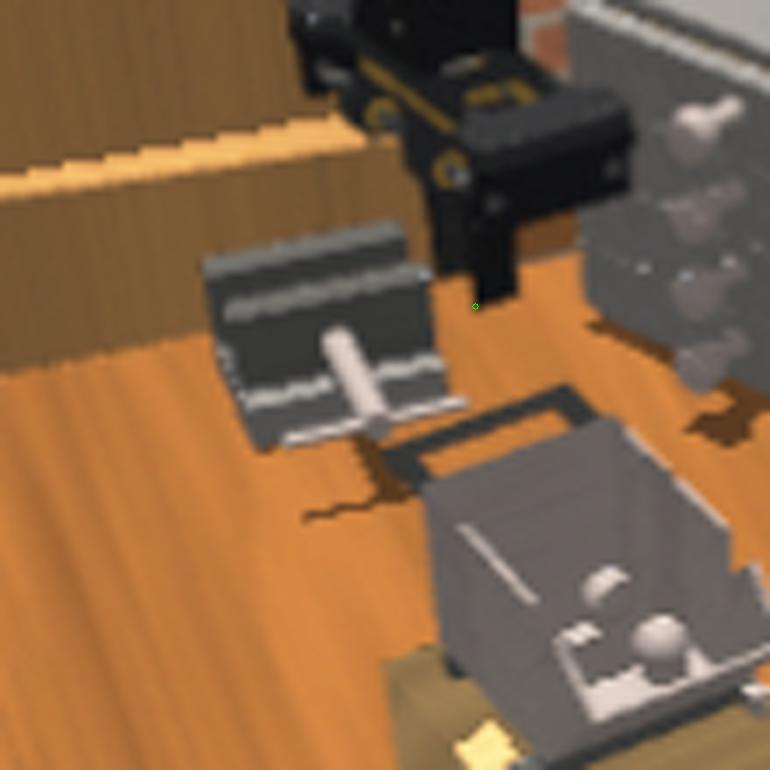

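```bash
python3 - <<'E'
from fit import *
from scipy.spatial.transform import Rotation as Ro
o=readout.get_obs();t=o['tool_pos'];R=Ro.from_euler('xyz',o['tool_rot'],degrees=True).as_matrix()
uv=np.array([474.,288])/7+[150,50]-.5
for z in(.245,.2516,.258,.264): print(z,(px2w("side",[uv],z)[0]-t).round(4))
P=[t+[0,0,.026]]+[t+[0,0,.026]+R@[-d,a*.095,b*.0375] for d in (.07,.14) for a in(-1,1) for b in(-1,1)]
shot("top","b.png",(80,110,190,220),7,P)
E
```

```text
0.245 [0.0067 0.0249 0.0194]
0.2516 [0.0041 0.0147 0.026 ]
0.258 [0.0016 0.0048 0.0324]
0.264 [-0.0008 -0.0046  0.0384]
```

View pics/b.png

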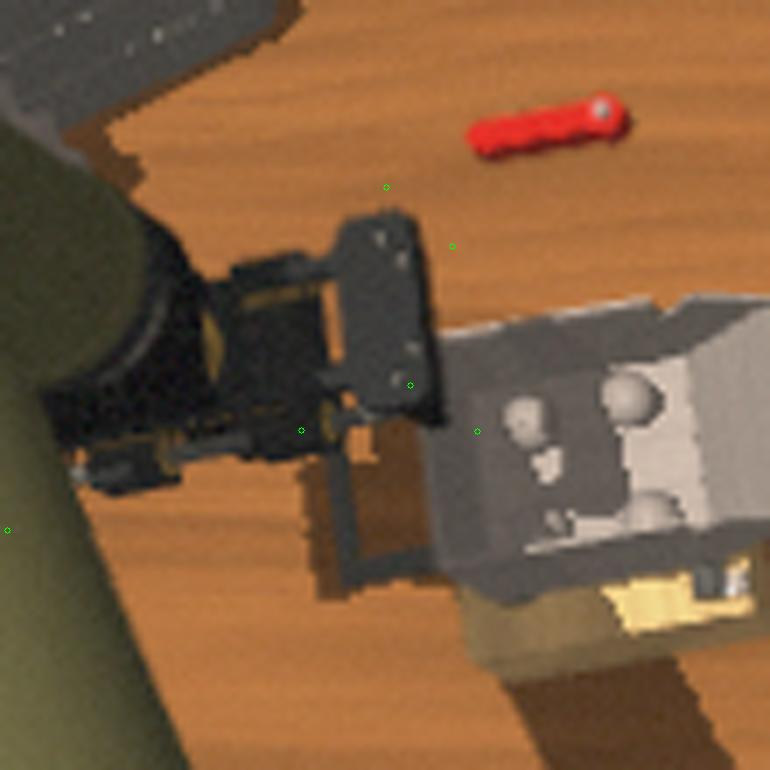

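The side view shows the fingertips at (453,270) and (497,300) and the bar running from (400,460) to (565,393), centre about (481,433). Descending part way and looking again before straddling it.

```bash
python3 -m pendant '{"xyz":[[0,0.001,-0.025],[0,0,-0.02],[0,0,-0.008],[0,0,0]],"turn":[0,0,0,0]}';python3 st.py; python3 - <<'E'
from fit import *
t=readout.get_obs()['tool_pos']
shot("side","a.png",(180,70,260,150),9);shot("top","b.png",(80,110,190,220),6)
print(((proj("side",[t+[0,.004,.03],[.489,.334,.18],[.489,.334,.161]])-[180,70]+.5)*9).round(0))
E
```

```text
time_s: 27.48
tool_pos: [0.4904, 0.326, 0.1733]
tool_rot: [69.8, 85.8, -98.9]
force: [-0.0, -0.2, -1.1]
grip_width: 0.026
27.475 tcp [0.4904 0.326  0.1733] jaw -78.7 x [-0.011 -0.072 -0.997] F [-0.  -0.2 -1.1] w 0.026 q [ -75.   17.   44.   92.   -9.   79. -108.]
[[352. 322.]
 [350. 370.]
 [354. 412.]]
```

View pics/a.png

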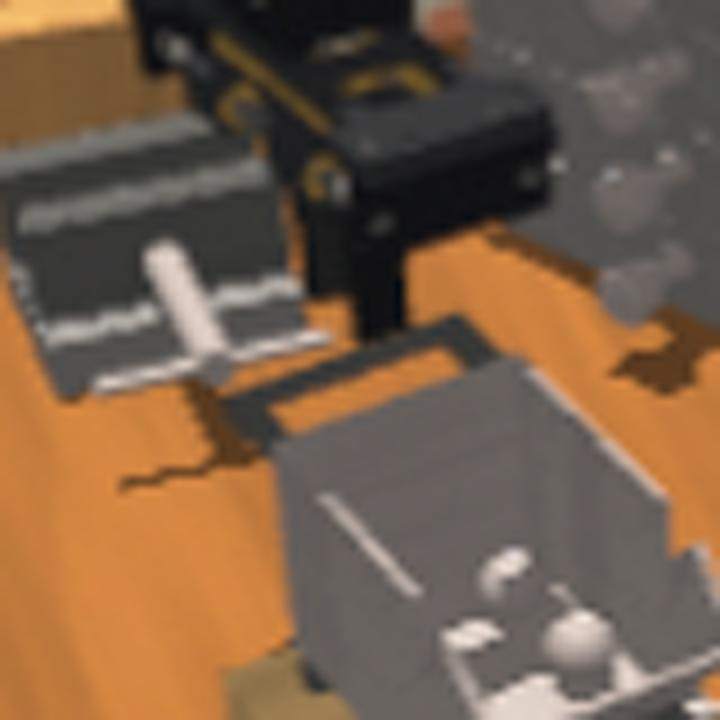

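View pics/b.png

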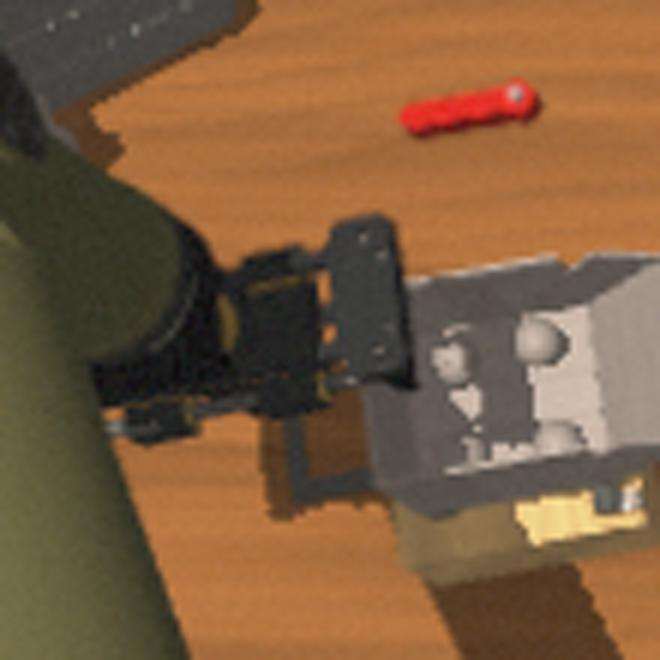

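```bash
python3 -m pendant '{"xyz":[[0,0.002,-0.015],[0,0,-0.012],[0,0,0]],"turn":[0,0,0]}';python3 st.py; python3 - <<'E'
from fit import *
t=readout.get_obs()['tool_pos']
shot("side","a.png",(190,80,250,140),12)
print(((proj("side",[t+[0,.004,.033],[.489,.334,.18],[.489,.334,.161]])-[190,80]+.5)*12).round(0))
E
```

```text
time_s: 27.95
tool_pos: [0.4912, 0.3291, 0.146]
tool_rot: [71.2, 85.9, -97.5]
force: [0.5, 0.4, 0.5]
grip_width: 0.0258
27.95 tcp [0.4912 0.3291 0.146 ] jaw -78.68 x [-0.009 -0.07  -0.997] F [0.5 0.4 0.5] w 0.0258 q [ -74.   18.   44.   94.  -10.   76. -107.]
[[356. 377.]
 [347. 373.]
 [352. 429.]]
```

View pics/a.png

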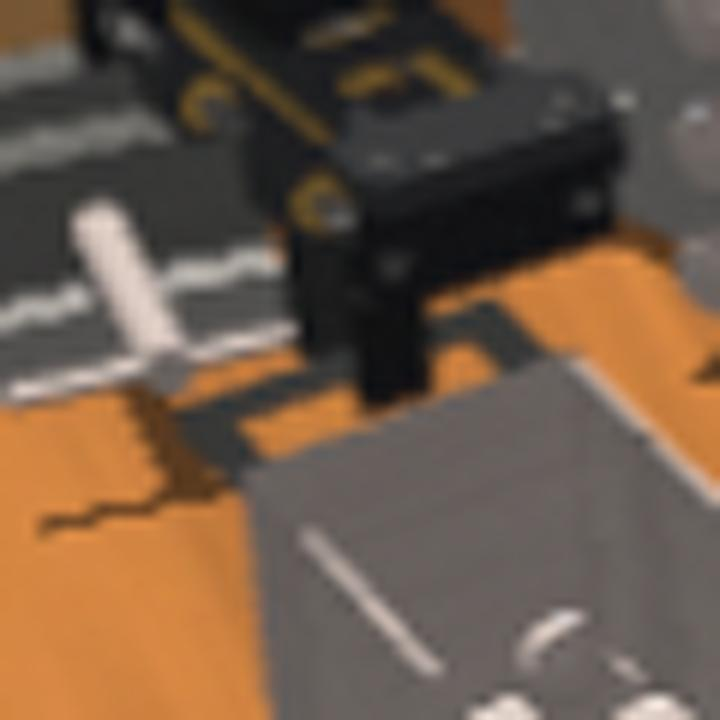

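The fingers straddle the bar: the near tip at (395,400) is in front of it, the far tip at (325,350) is behind it, and the bar line passes between them. Down the rest of the way, then close.

```bash
python3 -m pendant '{"xyz":[[0,0,-0.01],[0,0,-0.008],[0,0,0]],"turn":[0,0,0]}';python3 st.py; python3 -m pendant '{"xyz":[[0,0,0],[0,0,0],[0,0,0],[0,0,0]],"turn":[0,0,0,0]}' 0 45;python3 st.py; python3 - <<'E'
from fit import *
shot("side","a.png",(190,80,250,140),12)
E
```

```text
time_s: 28.38
tool_pos: [0.4916, 0.3293, 0.1274]
tool_rot: [71.9, 86.0, -96.8]
force: [-0.9, 1.0, 0.2]
grip_width: 0.0263
28.375 tcp [0.4916 0.3293 0.1274] jaw -78.68 x [-0.008 -0.07  -0.998] F [-0.9  1.   0.2] w 0.0263 q [ -74.   19.   44.   95.  -10.   74. -107.]
time_s: 28.88
tool_pos: [0.4906, 0.3347, 0.1273]
tool_rot: [71.7, 86.4, -96.8]
force: [1.8, 2.5, -5.1]
grip_width: 0.0086
28.875 tcp [0.4906 0.3347 0.1273] jaw -78.48 x [-0.008 -0.063 -0.998] F [ 1.8  2.5 -5.1] w 0.0086 q [ -74.   19.   44.   95.  -11.   73. -107.]
```

View pics/a.png

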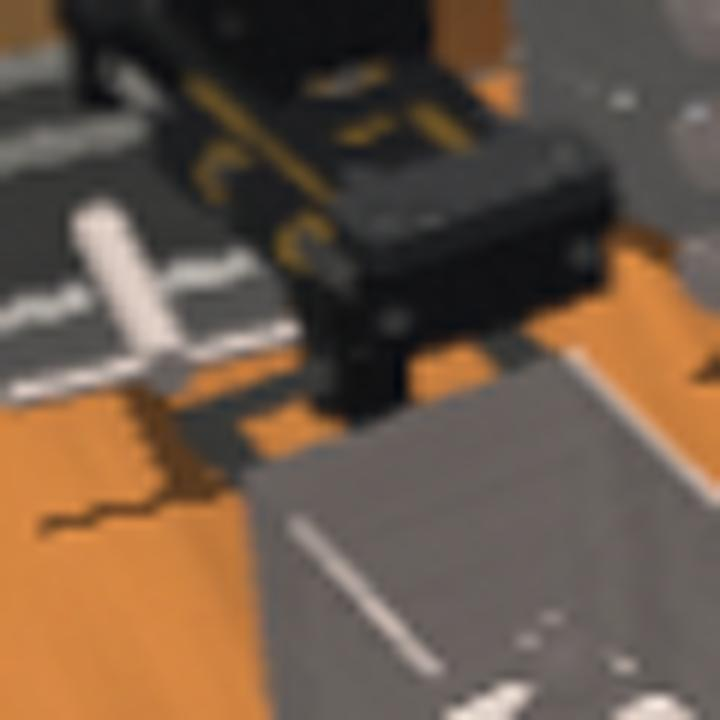

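Gripped. Rocking along the arc (radius 167.5 mm about the edge), starting with a small first part to test it.

```bash
python3 -m pendant '{"xyz":[[0.0017,-0.0084,0.0118],[0.0019,-0.0093,0.0111],[0,0,0]],"turn":[0,0,0]}';python3 st.py; python3 - <<'E'
from fit import *
shot("side","a.png",(170,60,290,180),6)
E
```

```text
time_s: 29.3
tool_pos: [0.4941, 0.3154, 0.1512]
tool_rot: [70.7, 86.4, -97.9]
force: [0.2, 2.7, -4.3]
grip_width: 0.0086
29.3 tcp [0.4941 0.3154 0.1512] jaw -78.57 x [-0.009 -0.063 -0.998] F [ 0.2  2.7 -4.3] w 0.0086 q [ -74.   17.   45.   94.   -9.   76. -106.]
```

View pics/a.png

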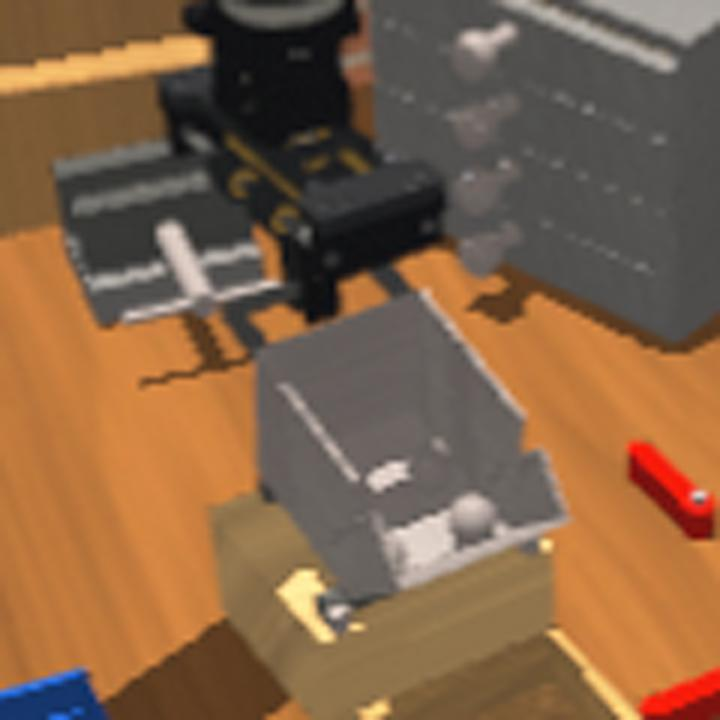

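```bash
cat > arc.py <<'E'
from st import *
st()
t=readout.get_obs()['tool_pos'];psi=np.radians(11.3);n=np.array([-np.sin(psi),np.cos(psi)])
d=t-np.array([.4906,.3347,.1273]);y=140+1000*d[:2]@n;z=92+1000*d[2];x=1000*(d[0]*n[1]-d[1]*n[0])
print("y %.1f z %.1f x %.1f r %.1f theta %.1f"%(y,z,x,np.hypot(y,z),np.degrees(np.arctan2(z,y))-33.3))
th=np.degrees(np.arctan2(z,y))
import sys
s=float(sys.argv[1]) if len(sys.argv)>1 else 5
p=np.array([y,z])
for k in range(1,6):
    a=np.radians(th+s*k);q=167.5*np.array([np.cos(a),np.sin(a)]);e=q-p;p=q
    print("th %.1f"%(th-33.3+s*k),[round(v,4) for v in (n[0]*e[0]/1000-n[1]*x/1000*(k==1),n[1]*e[0]/1000+n[0]*x/1000*(k==1),e[1]/1000)])
E
python3 -m pendant '{"xyz":[[0.0021,-0.0104,0.0101],[0.0022,-0.0112,0.0091],[0.0024,-0.012,0.0081],[0.0025,-0.0126,0.007],[0,0,0]],"turn":[0,0,0,0,0]}';python3 arc.py
```

```text
time_s: 29.98
tool_pos: [0.5032, 0.2683, 0.1879]
tool_rot: [70.2, 86.6, -98.3]
force: [-0.8, 2.6, -2.8]
grip_width: 0.0085
29.975 tcp [0.5032 0.2683 0.1879] jaw -78.5 x [-0.009 -0.059 -0.998] F [-0.8  2.6 -2.8] w 0.0085 q [ -72.   13.   46.   94.   -7.   79. -104.]
y 72.4 z 152.6 x -0.6 r 168.9 theta 31.3
th 36.3 [np.float64(0.0034), np.float64(-0.0137), np.float64(0.0044)]
th 41.3 [np.float64(0.0027), np.float64(-0.0136), np.float64(0.0045)]
th 46.3 [np.float64(0.0028), np.float64(-0.014), np.float64(0.0033)]
th 51.3 [np.float64(0.0028), np.float64(-0.0142), np.float64(0.002)]
th 56.3 [np.float64(0.0029), np.float64(-0.0143), np.float64(0.0007)]
```

```bash
python3 -m pendant '{"xyz":[[0.003,-0.0137,0.0044],[0.0027,-0.0136,0.0045],[0.0028,-0.014,0.0033],[0,0,0]],"turn":[0,0,0,0]}';python3 arc.py 4; python3 - <<'E'
from fit import *
shot("side","a.png",(170,60,290,180),6)
E
```

```text
time_s: 30.48
tool_pos: [0.5113, 0.2283, 0.2025]
tool_rot: [69.3, 86.8, -99.0]
force: [-1.6, 1.6, 0.4]
grip_width: 0.0087
30.475 tcp [0.5113 0.2283 0.2025] jaw -78.32 x [-0.009 -0.055 -0.998] F [-1.6  1.6  0.4] w 0.0087 q [ -71.   11.   48.   95.   -5.   80. -100.]
y 31.6 z 167.2 x -0.5 r 170.1 theta 46.0
th 50.0 [np.float64(0.0029), np.float64(-0.0117), np.float64(-0.0008)]
th 54.0 [np.float64(0.0023), np.float64(-0.0114), np.float64(0.001)]
th 58.0 [np.float64(0.0023), np.float64(-0.0115), np.float64(0.0001)]
th 62.0 [np.float64(0.0023), np.float64(-0.0114), np.float64(-0.0007)]
th 66.0 [np.float64(0.0023), np.float64(-0.0114), np.float64(-0.0015)]
```

View pics/a.png

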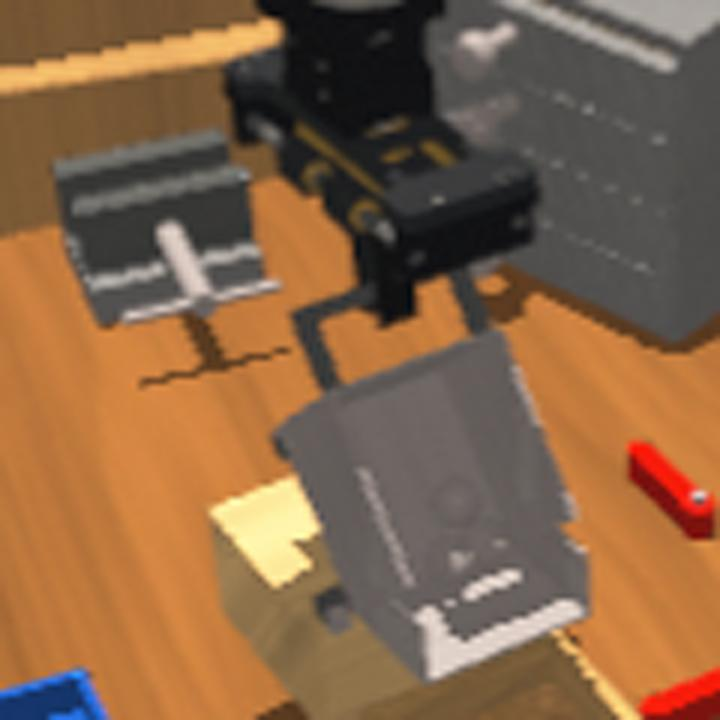

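```bash
python3 -m pendant '{"xyz":[[0.0025,-0.0117,0.0005],[0.0023,-0.0114,0.0007],[0.0023,-0.0115,0],[0,0,0],[0,0,0]],"turn":[0,0,0,0,0]}';python3 arc.py 4; python3 - <<'E'
from fit import *
shot("side","a.png",(190,90,310,210),6)
E
```

```text
time_s: 31.15
tool_pos: [0.518, 0.1955, 0.2047]
tool_rot: [68.6, 86.9, -99.5]
force: [-2.2, 1.0, 4.7]
grip_width: 0.0084
31.15 tcp [0.518  0.1955 0.2047] jaw -78.09 x [-0.009 -0.054 -0.999] F [-2.2  1.   4.7] w 0.0084 q [-69.   9.  49.  96.  -4.  80. -97.]
y -1.8 z 169.4 x -0.4 r 169.4 theta 57.3
th 61.3 [np.float64(0.0027), np.float64(-0.0113), np.float64(-0.0024)]
th 65.3 [np.float64(0.0023), np.float64(-0.0114), np.float64(-0.0013)]
th 69.3 [np.float64(0.0023), np.float64(-0.0113), np.float64(-0.0022)]
th 73.3 [np.float64(0.0022), np.float64(-0.0111), np.float64(-0.003)]
th 77.3 [np.float64(0.0022), np.float64(-0.0109), np.float64(-0.0037)]
```

View pics/a.png

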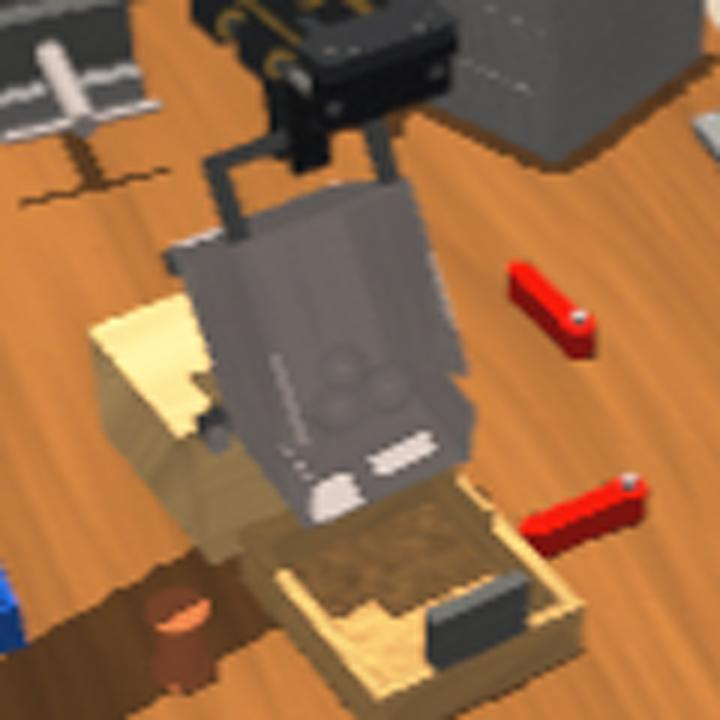

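At about 57° the balls have gathered by the sloping front at (345,385), and the tray lies below the lip. I'll tip a few degrees more and wait.

```bash
python3 -m pendant '{"xyz":[[0.0022,-0.01,-0.0015],[0.0018,-0.0085,-0.0012],[0,0,0],[0,0,0],[0,0,0],[0,0,0]],"turn":[0,0,0,0,0,0]}';python3 arc.py 2; python3 - <<'E'
from fit import *
shot("side","a.png",(190,90,310,210),6)
E
```

```text
time_s: 31.95
tool_pos: [0.5218, 0.1768, 0.2029]
tool_rot: [68.7, 86.7, -99.3]
force: [-1.8, -1.0, 4.4]
grip_width: 0.0082
31.95 tcp [0.5218 0.1768 0.2029] jaw -77.97 x [-0.009 -0.057 -0.998] F [-1.8 -1.   4.4] w 0.0082 q [-68.   9.  50.  96.  -4.  79. -96.]
y -20.9 z 167.6 x -0.3 r 168.9 theta 63.8
th 65.8 [np.float64(0.0014), np.float64(-0.0054), np.float64(-0.0023)]
th 67.8 [np.float64(0.0011), np.float64(-0.0056), np.float64(-0.001)]
th 69.8 [np.float64(0.0011), np.float64(-0.0056), np.float64(-0.0012)]
th 71.8 [np.float64(0.0011), np.float64(-0.0056), np.float64(-0.0014)]
th 73.8 [np.float64(0.0011), np.float64(-0.0055), np.float64(-0.0016)]
```

View pics/a.png

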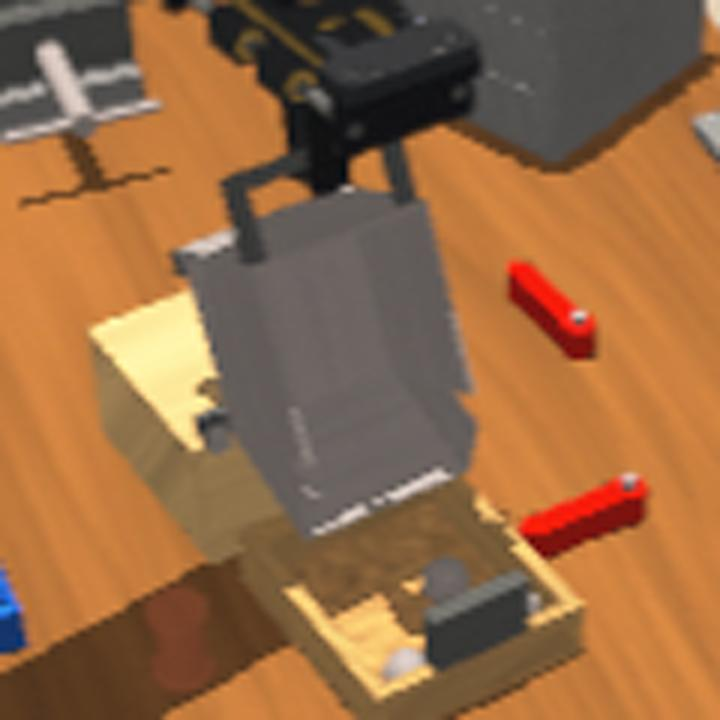

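```bash
python3 -m pendant '{"xyz":[[0.001,-0.004,-0.0008],[0,0,0],[0,0,0],[0,0,0],[0,0,0]],"turn":[0,0,0,0,0]}';python3 arc.py -5; python3 - <<'E'
from fit import *
shot("side","a.png",(220,140,310,230),8)
for i in range(1): print([(round(d['score'],2),c2w("side",d['at']).round(3).tolist()) for d in pinpoint("side","ball0_center")[:6]])
E
```

```text
time_s: 32.62
tool_pos: [0.5225, 0.1734, 0.2024]
tool_rot: [68.3, 86.7, -99.6]
force: [-2.1, -1.8, 5.1]
grip_width: 0.0085
32.625 tcp [0.5225 0.1734 0.2024] jaw -77.9 x [-0.01  -0.057 -0.998] F [-2.1 -1.8  5.1] w 0.0085 q [-68.   9.  50.  96.  -4.  79. -95.]
y -24.4 z 167.1 x -0.3 r 168.8 theta 65.0
th 60.0 [np.float64(-0.0026), np.float64(0.0145), np.float64(0.0002)]
th 55.0 [np.float64(-0.0029), np.float64(0.0143), np.float64(0.0002)]
th 50.0 [np.float64(-0.0029), np.float64(0.0143), np.float64(-0.0011)]
th 45.0 [np.float64(-0.0028), np.float64(0.0141), np.float64(-0.0023)]
th 40.0 [np.float64(-0.0028), np.float64(0.0139), np.float64(-0.0036)]
[(0.68, [0.674, -0.143, 0.021]), (0.38, [0.515, 0.035, 0.021]), (0.19, [0.548, 0.017, 0.057])]
```

View pics/a.png

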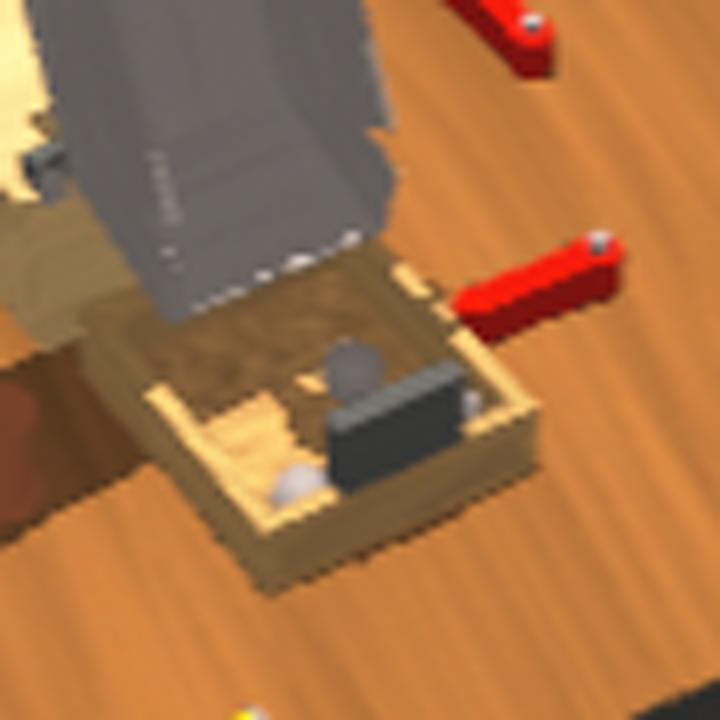

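```bash
python3 - <<'E'
from fit import *
shot("top","b.png",(130,100,260,230),6)
E
```

```text
(no output)
```

View pics/b.png

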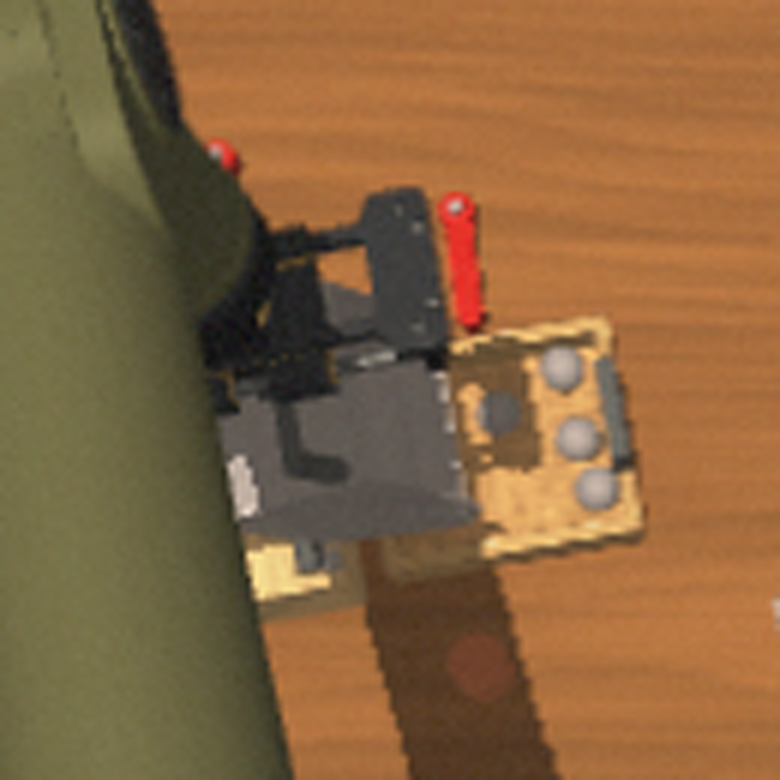

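The top view shows all four balls in the tray, at (562,368), (578,438), (597,488) and (500,412). Rocking back.

```bash
python3 -m pendant '{"xyz":[[-0.0026,0.0143,0.0008],[-0.0029,0.0143,0],[-0.0029,0.0143,-0.0008],[-0.0028,0.0141,-0.0022],[0,0,0]],"turn":[0,0,0,0,0]}';python3 arc.py -5
```

```text
time_s: 33.4
tool_pos: [0.5115, 0.2301, 0.2005]
tool_rot: [70.5, 86.3, -97.5]
force: [-1.0, -1.0, 3.0]
grip_width: 0.0087
33.4 tcp [0.5115 0.2301 0.2005] jaw -77.95 x [-0.008 -0.063 -0.998] F [-1. -1.  3.] w 0.0087 q [ -71.   11.   48.   95.   -5.   80. -100.]
y 33.4 z 165.2 x 0.0 r 168.6 theta 45.3
th 40.3 [np.float64(-0.0028), np.float64(0.0137), np.float64(-0.0046)]
th 35.3 [np.float64(-0.0027), np.float64(0.0136), np.float64(-0.0047)]
th 30.3 [np.float64(-0.0026), np.float64(0.0131), np.float64(-0.0059)]
th 25.3 [np.float64(-0.0025), np.float64(0.0125), np.float64(-0.0071)]
th 20.3 [np.float64(-0.0024), np.float64(0.0119), np.float64(-0.0082)]
```

```bash
python3 -m pendant '{"xyz":[[-0.0028,0.0137,-0.004],[-0.0027,0.0136,-0.0047],[-0.0026,0.0131,-0.0059],[-0.0025,0.0125,-0.0071],[0,0,0]],"turn":[0,0,0,0,0]}';python3 arc.py -5
```

```text
time_s: 34.02
tool_pos: [0.5003, 0.2866, 0.178]
tool_rot: [70.5, 86.5, -97.4]
force: [-1.0, 2.8, 2.2]
grip_width: 0.0087
34.025 tcp [0.5003 0.2866 0.178 ] jaw -77.93 x [-0.008 -0.061 -0.998] F [-1.   2.8  2.2] w 0.0087 q [ -73.   14.   46.   94.   -7.   78. -104.]
y 91.0 z 142.7 x 0.1 r 169.2 theta 24.2
th 19.2 [np.float64(-0.0022), np.float64(0.0108), np.float64(-0.0098)]
th 14.2 [np.float64(-0.0022), np.float64(0.011), np.float64(-0.0094)]
th 9.2 [np.float64(-0.002), np.float64(0.0101), np.float64(-0.0103)]
th 4.2 [np.float64(-0.0018), np.float64(0.0092), np.float64(-0.0112)]
th -0.8 [np.float64(-0.0016), np.float64(0.0082), np.float64(-0.012)]
```

```bash
python3 -m pendant '{"xyz":[[-0.0022,0.0112,-0.0092],[-0.0022,0.011,-0.0094],[-0.002,0.0101,-0.0103],[-0.001,0.005,-0.0056],[0,0,0]],"turn":[0,0,0,0,0]}';python3 arc.py -2; python3 - <<'E'
from fit import *
shot("side","a.png",(170,60,290,180),6)
E
```

```text
time_s: 34.65
tool_pos: [0.4922, 0.3291, 0.1423]
tool_rot: [70.2, 86.8, -97.7]
force: [-1.4, 4.3, 1.1]
grip_width: 0.0085
34.65 tcp [0.4922 0.3291 0.1423] jaw -77.89 x [-0.008 -0.055 -0.998] F [-1.4  4.3  1.1] w 0.0085 q [ -74.   18.   44.   94.  -10.   75. -106.]
y 134.2 z 107.0 x 0.5 r 171.6 theta 5.3
th 3.3 [np.float64(-0.0005), np.float64(0.0002), np.float64(-0.0072)]
th 1.3 [np.float64(-0.0007), np.float64(0.0033), np.float64(-0.0048)]
th -0.7 [np.float64(-0.0006), np.float64(0.0032), np.float64(-0.0049)]
th -2.7 [np.float64(-0.0006), np.float64(0.003), np.float64(-0.005)]
th -4.7 [np.float64(-0.0006), np.float64(0.0028), np.float64(-0.0051)]
```

View pics/a.png

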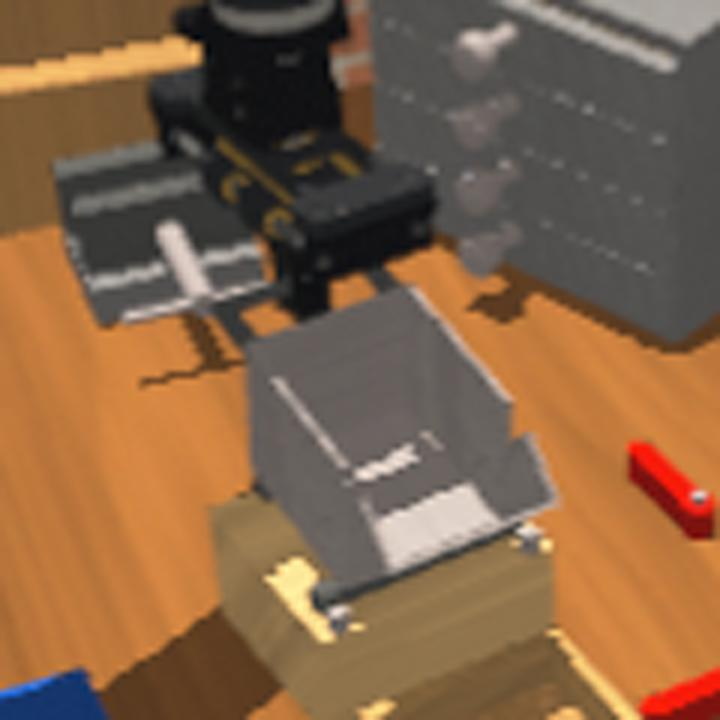

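The skid bar's left end has moved from (335,608) to (318,600), so the bin has crept a few mm back from the stops on the return (radius now 171.6 instead of 167.5). I'll push it forward to the stops before letting it down.

```bash
python3 -m pendant '{"xyz":[[0.0006,-0.003,0],[0.0006,-0.003,0],[0,0,0]],"turn":[0,0,0]}';python3 arc.py -2; python3 - <<'E'
from fit import *
shot("side","a.png",(190,100,270,180),9)
E
```

```text
time_s: 35.08
tool_pos: [0.4925, 0.3279, 0.144]
tool_rot: [68.3, 87.3, -99.6]
force: [-0.6, 2.1, -1.0]
grip_width: 0.0082
35.075 tcp [0.4925 0.3279 0.144 ] jaw -77.8 x [-0.008 -0.047 -0.999] F [-0.6  2.1 -1. ] w 0.0082 q [ -74.   18.   44.   95.  -10.   75. -106.]
y 133.0 z 108.7 x 0.6 r 171.8 theta 6.0
th 4.0 [np.float64(-0.0006), np.float64(0.0002), np.float64(-0.0073)]
th 2.0 [np.float64(-0.0007), np.float64(0.0034), np.float64(-0.0047)]
th -0.0 [np.float64(-0.0006), np.float64(0.0032), np.float64(-0.0048)]
th -2.0 [np.float64(-0.0006), np.float64(0.0031), np.float64(-0.0049)]
th -4.0 [np.float64(-0.0006), np.float64(0.0029), np.float64(-0.0051)]
```

View pics/a.png

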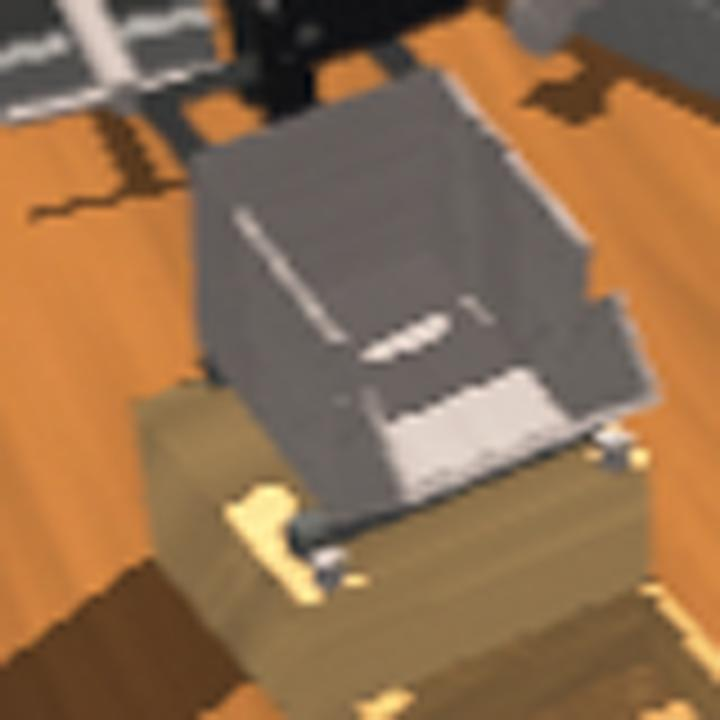

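```bash
python3 -m pendant '{"xyz":[[0.0014,-0.007,-0.001],[0.0014,-0.007,-0.001],[0,0,0]],"turn":[0,0,0]}';python3 arc.py -2; python3 - <<'E'
from fit import *
shot("side","a.png",(190,100,270,180),9)
E
```

```text
time_s: 35.5
tool_pos: [0.4929, 0.3269, 0.1462]
tool_rot: [60.8, 88.4, -106.6]
force: [0.5, -0.8, -5.1]
grip_width: 0.0084
35.5 tcp [0.4929 0.3269 0.1462] jaw -77.4 x [-0.008 -0.026 -1.   ] F [ 0.5 -0.8 -5.1] w 0.0084 q [ -73.   17.   44.   95.  -11.   74. -105.]
y 131.9 z 110.9 x 0.7 r 172.3 theta 6.8
th 4.8 [np.float64(-0.0007), np.float64(-0.0001), np.float64(-0.0076)]
th 2.8 [np.float64(-0.0007), np.float64(0.0035), np.float64(-0.0047)]
th 0.8 [np.float64(-0.0007), np.float64(0.0033), np.float64(-0.0048)]
th -1.2 [np.float64(-0.0006), np.float64(0.0031), np.float64(-0.0049)]
th -3.2 [np.float64(-0.0006), np.float64(0.003), np.float64(-0.005)]
```

View pics/a.png

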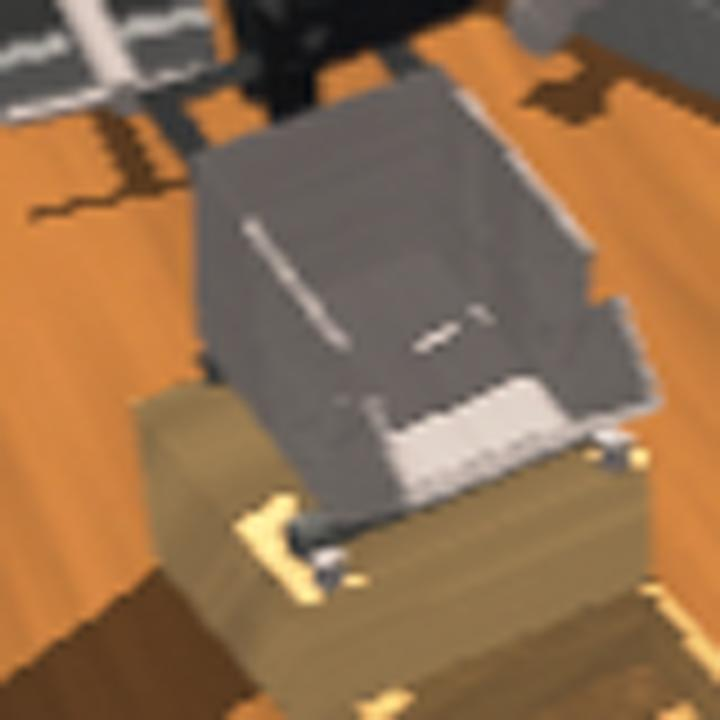

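```bash
python3 -m pendant '{"xyz":[[-0.0003,0.0012,-0.0065],[-0.0003,0.0012,-0.0065],[-0.0002,0.001,-0.006],[0,0,0]],"turn":[0,0,0,0]}';python3 arc.py -2; python3 - <<'E'
from fit import *
shot("side","a.png",(190,100,270,180),9)
E
```

```text
time_s: 36.05
tool_pos: [0.4903, 0.3418, 0.1293]
tool_rot: [36.1, 89.4, -131.0]
force: [0.1, 3.6, -1.6]
grip_width: 0.0078
36.05 tcp [0.4903 0.3418 0.1293] jaw -77.13 x [-0.007 -0.009 -1.   ] F [ 0.1  3.6 -1.6] w 0.0078 q [ -73.   18.   43.   96.  -12.   72. -105.]
y 147.0 z 94.0 x 1.0 r 174.5 theta -0.7
th -2.7 [np.float64(-0.0005), np.float64(-0.003), np.float64(-0.0087)]
th -4.7 [np.float64(-0.0006), np.float64(0.0028), np.float64(-0.0051)]
th -6.7 [np.float64(-0.0005), np.float64(0.0027), np.float64(-0.0052)]
th -8.7 [np.float64(-0.0005), np.float64(0.0025), np.float64(-0.0053)]
th -10.7 [np.float64(-0.0005), np.float64(0.0023), np.float64(-0.0054)]
```

View pics/a.png

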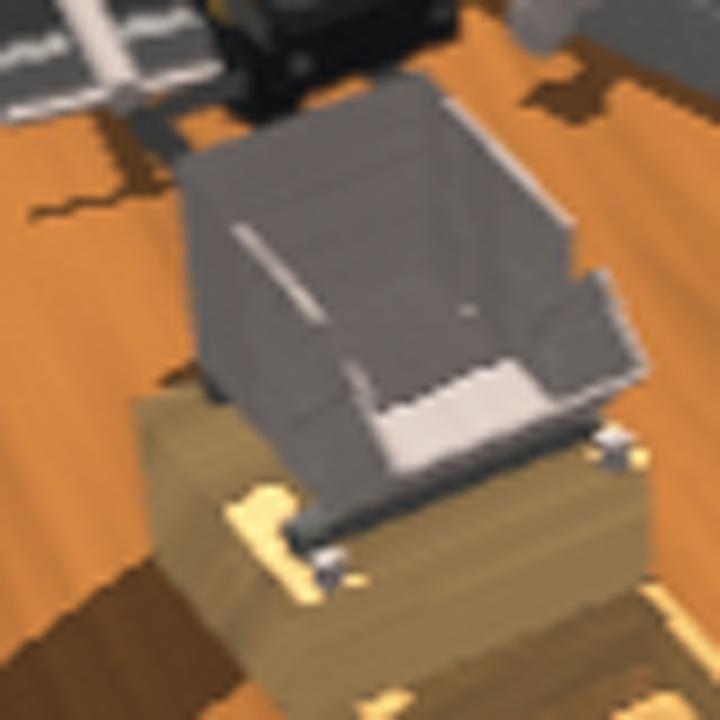

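```bash
python3 -m pendant '{"xyz":[[0.0025,-0.0125,-0.002],[0.0025,-0.0125,-0.001],[0,0,0]],"turn":[0,0,0]}' - 60;python3 arc.py -2; python3 - <<'E'
from fit import *
shot("side","a.png",(190,100,270,180),9)
E
```

```text
time_s: 36.48
tool_pos: [0.4926, 0.3335, 0.1308]
tool_rot: [-81.5, 89.0, 111.8]
force: [-0.0, -0.7, -6.2]
grip_width: 0.0076
36.475 tcp [0.4926 0.3335 0.1308] jaw -76.63 x [-0.007  0.017 -1.   ] F [-0.  -0.7 -6.2] w 0.0076 q [ -72.   16.   43.   97.  -13.   71. -103.]
y 138.5 z 95.5 x 1.7 r 168.2 theta 1.3
th -0.7 [np.float64(-0.0022), np.float64(0.0023), np.float64(-0.0053)]
th -2.7 [np.float64(-0.0006), np.float64(0.003), np.float64(-0.005)]
th -4.7 [np.float64(-0.0006), np.float64(0.0028), np.float64(-0.0051)]
th -6.7 [np.float64(-0.0005), np.float64(0.0027), np.float64(-0.0052)]
th -8.7 [np.float64(-0.0005), np.float64(0.0025), np.float64(-0.0053)]
```

View pics/a.png

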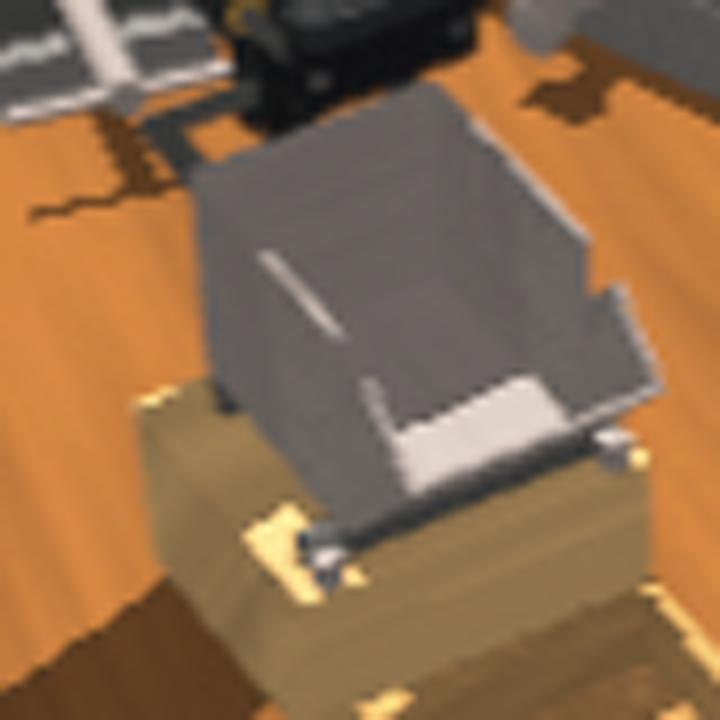

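The bin slid forward, and its bar end at (315,545) is at the stop again. Lower the last bit, then release.

```bash
python3 -m pendant '{"xyz":[[0,0,-0.003],[0.0004,-0.002,-0.003],[0,0,0]],"turn":[0,0,0]}';python3 arc.py -2; python3 - <<'E'
from fit import *
shot("side","a.png",(170,90,300,215),5)
o=cv2.imread("pics/c_bin_s.png");cv2.imwrite("pics/cmp.png",cv2.resize(np.hstack([o,cv2.imread("pics/a.png")]),(800,385)))
E
```

```text
time_s: 36.9
tool_pos: [0.4918, 0.3377, 0.1256]
tool_rot: [-87.4, 88.4, 106.0]
force: [-0.5, 2.8, -1.2]
grip_width: 0.0073
36.9 tcp [0.4918 0.3377 0.1256] jaw -76.54 x [-0.007  0.026 -1.   ] F [-0.5  2.8 -1.2] w 0.0073 q [ -72.   17.   43.   98.  -14.   70. -102.]
y 142.7 z 90.3 x 1.8 r 168.9 theta -1.0
th -3.0 [np.float64(-0.0021), np.float64(0.0015), np.float64(-0.0057)]
th -5.0 [np.float64(-0.0006), np.float64(0.0028), np.float64(-0.0051)]
th -7.0 [np.float64(-0.0005), np.float64(0.0026), np.float64(-0.0052)]
th -9.0 [np.float64(-0.0005), np.float64(0.0025), np.float64(-0.0053)]
th -11.0 [np.float64(-0.0005), np.float64(0.0023), np.float64(-0.0054)]
```

View pics/cmp.png

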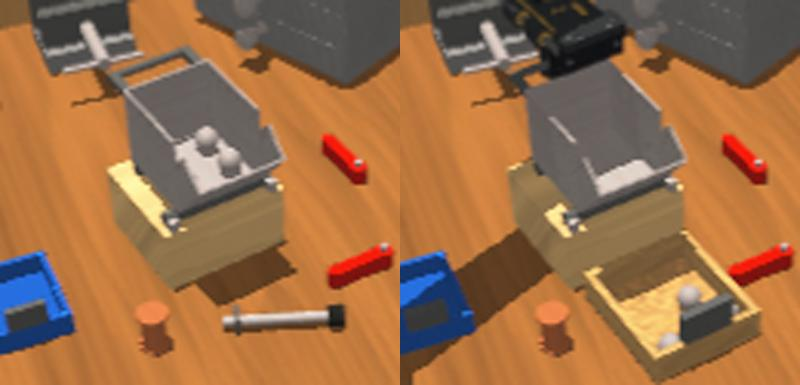

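```bash
python3 -m pendant '{"xyz":[[0,0,0],[0,0,0],[0,0,0],[0,0,0]],"turn":[0,0,0,0]}' 0.3;python3 st.py; python3 -m pendant '{"xyz":[[0,0,0.008],[0,0,0.012],[0,0,0.02],[0,0,0]],"turn":[0,0,0,0]}';python3 st.py; python3 - <<'E'
from fit import *
shot("side","a.png",(170,90,300,215),5)
o=cv2.imread("pics/c_bin_s.png");cv2.imwrite("pics/cmp.png",cv2.resize(np.hstack([o,cv2.imread("pics/a.png")]),(800,385)))
E
```

```text
time_s: 37.45
tool_pos: [0.4936, 0.3312, 0.124]
tool_rot: [-80.9, 88.9, 112.3]
force: [-0.3, 1.2, 1.5]
grip_width: 0.0256
37.45 tcp [0.4936 0.3312 0.124 ] jaw -76.86 x [-0.008  0.019 -1.   ] F [-0.3  1.2  1.5] w 0.0256 q [ -72.   17.   43.   98.  -13.   70. -102.]
time_s: 37.95
tool_pos: [0.4946, 0.3302, 0.1673]
tool_rot: [-84.6, 88.9, 108.4]
force: [1.2, 0.9, 0.1]
grip_width: 0.0261
37.95 tcp [0.4946 0.3302 0.1673] jaw -76.92 x [-0.006  0.018 -1.   ] F [1.2 0.9 0.1] w 0.0261 q [ -73.   15.   44.   95.  -12.   75. -104.]
```

View pics/cmp.png

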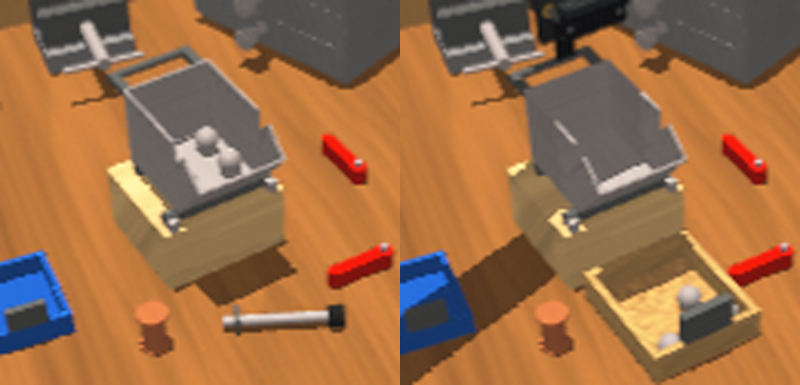

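Bin is upright and, by eye, at the same pixels as before (back-left corner (125,92), lip right (285,160) in both). Retreat up and back, clear of everything, then check with full pictures.

```bash
python3 -m pendant '{"xyz":[[0,0,0.04],[0,0,0.04],[0,0.02,0.03],[-0.03,0.045,0],[-0.03,0.045,0],[-0.03,0.045,0],[-0.03,0.045,0],[0,0,0]],"turn":[0,0,0,0,0,0,0,0]}';python3 st.py; python3 - <<'E'
from fit import *
shot("side","s_end.png",(170,90,300,215),5); shot("top","t_end.png",(110,90,240,220),5)
o=cv2.imread("pics/c_bin_s.png");n=cv2.imread("pics/s_end.png")
# local shift of bin parts by template matching
def sh(o,n,box):
    x0,y0,x1,y1=box;t=o[y0:y1,x0:x1];r=cv2.matchTemplate(n[y0-25:y1+25,x0-25:x1+25],t,cv2.TM_CCOEFF_NORMED);_,v,_,p=cv2.minMaxLoc(r);return (p[0]-25)/5,(p[1]-25)/5,round(v,2)
for nm,b in {"grip bar":(165,70,330,140),"lip R":(410,195,475,285),"skid L":(255,335,310,385),"skid R":(415,280,465,320),"backL":(185,130,235,180),"stand":(240,440,320,490)}.items(): print(nm,sh(o,n,b))
to=cv2.imread("pics/c_bin.png");read=cv2.imread("pics/t_end.png")[100:]
cv2.imwrite("pics/cmp2.png",cv2.resize(np.hstack([n,cv2.resize(cv2.imread("pics/t_end.png"),(n.shape[1],n.shape[0]))]),(800,385)))
E
```

```text
time_s: 39.0
tool_pos: [0.3678, 0.5307, 0.2739]
tool_rot: [-50.9, 89.1, 141.9]
force: [0.4, -0.4, -0.3]
grip_width: 0.0262
39.0 tcp [0.3678 0.5307 0.2739] jaw -77.2 x [-0.012  0.01  -1.   ] F [ 0.4 -0.4 -0.3] w 0.0262 q [ -86.   19.   38.   77.  -12.   88. -126.]
grip bar (0.2, 0.0, 0.99)
lip R (0.2, 0.0, 0.98)
skid L (0.0, 0.0, 0.97)
skid R (0.0, 0.0, 0.99)
backL (0.2, 0.0, 0.98)
stand (-3.4, 1.6, 0.65)
```

View pics/cmp2.png

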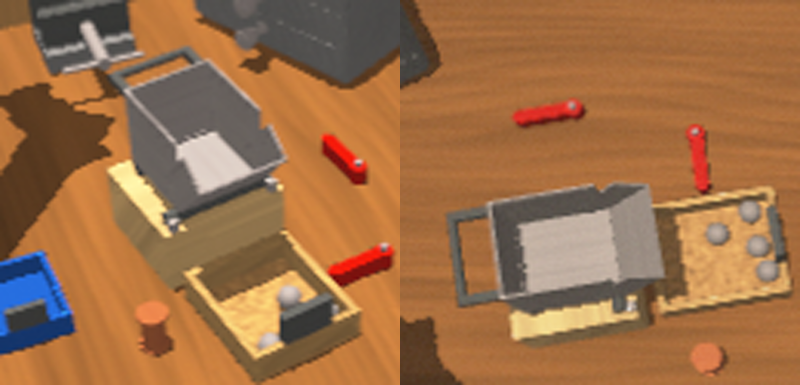

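```bash
python3 - <<'E'
from fit import *
a=shot("top","t.png");b=shot("side","s.png")
o=cv2.imread("pics/side0.png");n=cv2.resize(b,(800,600),interpolation=cv2.INTER_CUBIC)
def sh(o,n,box):
    x0,y0,x1,y1=box;t=o[y0:y1,x0:x1];r=cv2.matchTemplate(n[y0-12:y1+12,x0-12:x1+12],t,cv2.TM_CCOEFF_NORMED);_,v,_,p=cv2.minMaxLoc(r);return (p[0]-12)*.64,(p[1]-12)*.64,round(v,2)
for nm,bx in {"bat_a":(428,262,470,288),"bat_b":(426,205,456,236),"coil":(330,290,358,322),"spinner":(366,355,405,392),"screwdriver":(545,412,645,460),"cap":(532,495,590,548)}.items(): print(nm,sh(o,n,bx))
cv2.imwrite("pics/t2.png",cv2.resize(a[140:205,215:285],None,fx=10,fy=10,interpolation=cv2.INTER_CUBIC))
cv2.imwrite("pics/s2.png",cv2.resize(b[120:240,210:360],None,fx=5,fy=5,interpolation=cv2.INTER_CUBIC))
E
```

```text
bat_a (1.28, -0.64, 0.86)
bat_b (0.0, 0.0, 1.0)
coil (0.0, 0.0, 1.0)
spinner (0.0, 0.0, 1.0)
screwdriver (0.0, 0.0, 1.0)
cap (0.0, 0.0, 1.0)
```

View pics/t2.png

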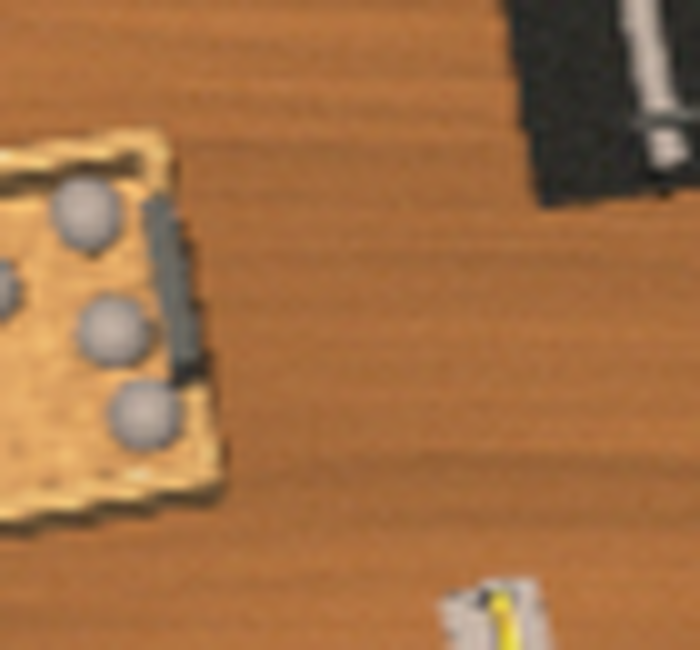

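View pics/s2.png

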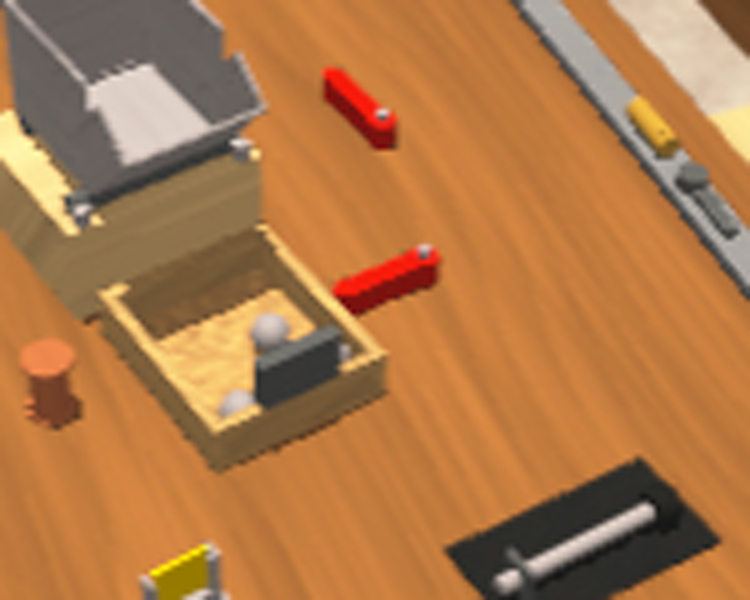

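```bash
python3 - <<'E'
from fit import *
a=read_camera("top")[:,:,::-1];b=read_camera("side")[:,:,::-1]
o=cv2.imread("pics/side0.png");n=cv2.resize(b,(800,600),interpolation=cv2.INTER_CUBIC)
ot=cv2.imread("pics/top0.png");nt=cv2.resize(a,(800,600),interpolation=cv2.INTER_CUBIC)
def sh(o,n,box,m=8):
    x0,y0,x1,y1=box;t=o[y0:y1,x0:x1];r=cv2.matchTemplate(n[y0-m:y1+m,x0-m:x1+m],t,cv2.TM_CCOEFF_NORMED);_,v,_,p=cv2.minMaxLoc(r);return (p[0]-m),(p[1]-m),round(v,3)
print("side head",sh(o,n,(452,260,470,280)),"top whole",sh(ot,nt,(314,203,332,236)),"top head",sh(ot,nt,(314,203,330,222)))
w=px2w("top",[(231.7,153.2),(237.3,188.7)],.038);print(w,np.degrees(np.arctan2(*(w[0]-w[1])[[1,0]])))
m=px2w("top",[(215+50.5,140),(215+54,160.5)],.003)
# tray fit both cams
S=lambda u,v:np.array([u/5+210,v/5+120])
c=[("side",S(100,293),(-.065,.075,.038)),("side",S(265,228),(.065,.075,.038)),("side",S(387,354),(.065,-.075,.038)),("side",S(218,436),(-.065,-.075,.038)),("side",S(219,470),(-.065,-.075,0)),("side",S(386,393),(.065,-.075,0)),("top",np.array((231.7,153.2)),(.065,-.075,.038)),("top",np.array((237.3,188.7)),(-.065,-.075,.038))]
x,r=fit(c,[.54,.09,.2]);print(x[:2],np.degrees(x[2]),r.tolist())
for s0 in ([.515,.197,np.radians(11.3)],):
    c,s=np.cos(s0[2]),np.sin(s0[2]);d=x[:2]-s0[:2];print("tray in stand",c*d[0]+s*d[1],-s*d[0]+c*d[1],np.degrees(x[2]-s0[2]))
E
```

```text
side head (0, 0, 1.0) top whole (0, 0, 0.995) top head (0, 0, 0.996)
[[6.05859269e-01 2.18301149e-02 3.80000000e-02]
 [4.79489220e-01 1.17023037e-04 3.80000000e-02]] 9.74944779471302
[0.53582882 0.08563496] 10.36660365526183 [[-0.3, 0.1], [-0.0, -0.9], [0.2, 0.4], [-0.8, -0.1], [-0.7, 1.2], [-0.0, 0.8], [-0.4, -2.0], [0.0, -1.7]]
tray in stand -0.0013965018780340982 -0.11328751524290159 -0.9333963447381723
```

All checks pass: the bystanders match their original pixels (the bat too, once its tray-hidden part is left out), and the tray sits within about 1° of square. Handing in.

```bash
python3 -c "
from cell import sign_off
print(sign_off())"
```

```text
the job is handed in; nothing more can be done
None
```

The job is done and handed in at about 39 s. The plunger rod is on the mat, the tray is in front of the stand with all four balls in it, and the bin is back upright.

**What I did:**
- **Rod:** The first grasp closed above the rod, because the real fingertips sit about 26–33 mm higher than the reported TCP. I corrected for that from the pictures, picked the rod up and laid it on the black mat.
- **Tray:** I carried the larger wooden tray by its tab and set it in front of the stand.
- **Bin:** I rocked it by its grip bar to about 65° until all four balls had rolled out, then rocked it back. On the way back the skid bar crept about 7 mm away from the stops, so I pushed it forward to them, let it down and released.

**Last checks:**
- **Balls:** All four show in the tray in the top view. An earlier ball search by the network was unreliable, so I counted by eye.
- **Bin:** It matches its starting pixels to within 0.2 px, upright on its stops.
- **Tray:** The fits put its centre about 110–113 mm out from the rocking line (allowed 93 to 140) and 1 to 9 mm off to one side. It is about 1° from square by the stand's average yaw. One side-only fit of the stand made it about 3°.
- **Bystanders:** None shifted in the images. The first match for the near bat showed a shift of about 1 px, because the tray now hides part of it; matching only the visible part gave zero. It is about 9 mm from the tray.
- **Forces:** The wrist force readings I saw after each move stayed under about 7 N. Forces during the moves themselves were not logged.

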